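# Throw back the pawl of a seal-stone press and lower its beam

### The job

Take the steel bar from its rest, put its thin end under the press's pawl from the open side and throw the pawl right back with it, without touching the pawl with the hand or forcing anything. Lay the bar back on its rest, and push the beam down by its ball, slowly, until the rubber foot sits firmly but gently on the stone in the bed (about 10 N of pressure on the stone, never twice that), then let go. Leave everything else where it is.

Things in the scene. Friction and masses are not known exactly. Their poses are not given: they have to be found in the camera images.
- press: Grey press fixed on the bench. Base plate 300 x 104 x 14 mm, upright web 10 mm thick (x -72..28, top z 170 mm). Origin: bench level under the beam's hinge. Own x axis runs from the stone bed to the hinge, y parallel to the hinges, z up. The beam lies at y = +25 mm and reaches out to -x. Toothed wheel and pawl are on the web's -y side, the open side.
- hub (a point): Point on the beam's hinge axis (parallel to the press's y), in the middle of the web, 115 mm above the bench. The toothed wheel turns with the beam about this axis: radius 37 mm over the teeth, from y = -32 to -18 mm in the press's frame. Further out than y = -40 mm is open air down to the base plate: from there a bar reaches under the pawl.
- pawl (a joint): Pawl angle (rad). 0: down, nose in the wheel, the beam is stopped by it at 0.3. Grows as the plate is lifted and swung up and over its pin, away from the wheel, towards the bed side; 2.3: thrown right back on its stop (beyond 1.8 counts as thrown back). Stiff pivot: 0.06 N m plus the pawl's 120 g, about 3 N at 30 mm from the pin; it stays where it is left.
- pawl_pin (a point): Pawl: dark steel plate; this frame turns with it. Point on its pin, at press x -50, y 0, z 164 mm. x axis: along the plate, pin to nose (pawl down: points away from the bed, 0.15 rad below level); y as the press's; z out of the top face. Plate x 6..52, y -62..-14, z +-3.5 mm; nose x 46..52, y -36..-14, down to z -11.5. Boss of 8 mm radius round the pin. The part with y under -38 hangs free beside the wheel.
- beam (a joint): Angle by which the beam is lowered (rad). 0: raised, sloping 0.5 rad above level; 0.5: level; greatest 0.75. A friction washer (1.2 N m) holds beam and weight wherever they are left; 2 to 6 N straight down on the ball moves it, and it does not drop by itself. Starts at 0.02 to 0.2; the foot meets the stone somewhere between 0.45 and 0.70.
- knob (a point): Centre of the dark wooden ball, 32 mm in diameter, on top of the beam's free end above a round steel weight (44 mm across). The beam is pushed down by it. With the beam level it is 165 mm out from the hinge axis and 46 mm above it; it moves in an arc about that axis.
- foot (a point): Black rubber foot, radius 12 mm, under the beam's free end. Point: its lowest point when the beam is level (44 mm under the hinge axis, 165 mm out). It gives some 1 to 2 mm when pressed with 10 N.
- bed: Wooden bed, 54 x 54 x 20 mm, fixed on the press's base under the foot; a pale square seal stone, 26 x 26 mm, stands up out of it. Origin: centre of its underside, 14 mm above the bench. The bed has a height screw: the stone's top is anywhere from 46 to 74 mm above the bench. That height is not measured; it has to be felt through the beam.
- bar: Steel release bar, 190 g, 210 mm long, lying level on its rest. Origin: middle of its length, on its underside; x axis points to the thin end. x -105..+20 mm: square grip 12 x 12 mm. x +20..+105 mm: round nose of 10 mm diameter, centre line 5 mm above the underside. Balances at about x = -15 mm.
- rest: Low wooden rest fixed on the bench for the bar: two blocks (14 mm along x, 32 mm wide, tops 22 mm above the bench) at x = -75 and +65 mm on a 4 mm thick strip. Origin on the bench. The bar lies across both blocks along the rest's x axis, its origin above the rest's, its thin end to +x.
- stone_tall: Bystander: terracotta-coloured upright square stone, 28 x 28 x 65 mm. Origin: centre of its underside. Leave it where it is.
- stone_flat: Bystander: pale stone block lying down, 60 x 22 x 22 mm. Origin: centre of its underside. Leave it where it is.
- paste_jar: Bystander: white lidded round jar, 64 across, 45 high mm. Origin: centre of its underside. Leave it where it is.
- brush: Bystander: flat brush lying down, 170 long mm. Origin: centre of its underside. Leave it where it is.
- clamp: Bystander: wooden screw clamp frame lying flat, 150 x 120 x 30 mm. Origin: centre of its underside. Leave it where it is.
- graver: Bystander: small black-handled graver lying down, 130 long mm. Origin: centre of its underside. Leave it where it is.
- water_cup: Bystander: blue round cup, 72 across, 75 high mm. Origin: centre of its underside. Leave it where it is.
Mind the look-alikes: they are no part of the job. Leave any green look-alike of the bar alone. Leave any orange look-alike of the rest alone.

How it is judged:
By the outcome, as a careful person would: the job done as asked, in the order asked, and still so for the second after the job is handed in, with the robot touching nothing.
It also fails if it takes over 72 s, if anything falls off the work surface, if the arm or the gripper's body presses on something with over 40 N, if the wrist force passes 120 N, or if a joint passes its speed limit or range.

### The arm

A 6-joint arm with a two-finger parallel gripper is mounted at the origin on the work surface. World frame = base frame: x ahead of the robot, y to its left, z up, the work surface at z = 0. Lengths are in m, angles in rad, forces in N, time in s.
With the tool pointing down it reaches from about 0.4 to 0.825 m from the base axis. Payload 7 kg.
Tool frame: the origin (TCP) lies at the very end of the fingers, on their centre line; the grasp point (between the pads) lies 19 mm behind it; z points along the fingers, y is the direction in which the jaws open and shut (so a half turn about z gives the same grasp; the last joint's range is limited). The gripper opens to 88 mm and grips with 3 to 60 N. Pads are 19 mm wide; open, the fingers measure 130 mm over their backs; the gripper's body (78 mm by 193 mm) begins 47 mm behind the grasp point.
Start: joints at [1.51, 0.359, 0.012, 0, -1.224, -0.288], TCP at [0.231, 0.634, 0.227] pointing down, gripper open.
Joint ranges: [-3.07, 3.07], [-1.43, 2.12], [-1.02, 1.25], [-3.03, 1.67], [-3.05, -0], [-3.03, 3.03]. Speed limits (rad/s): [2.39, 2.39, 3.01, 3.14, 3.14, 3.14].

### API

Orientations are given as [roll, pitch, yaw] about the fixed x, y, z axes, in that order (R = Rz(yaw) Ry(pitch) Rx(roll)).
In Python, from station import arm gives the robot as it stands.
- The arm moves only by the shell command python3 -m inch 'ROWS' [FORCE]. ROWS is text: rows parted by semicolons, each of 7 numbers parted by spaces: the closure, from 0 (fully open) to 1 (shut), then the shift along the tool's x, y, z each as a share of 300 mm, from -1 to 1, then the turn, a rotation vector about the tool's x, y, z each as a share of 60 degrees, from -1 to 1. In form: grip tx ty tz rx ry rz; .... A call has 1 to 12 rows; each row is the pose to reach, as a shift and turn from the pose commanded when the call began, along the tool's axes at that moment; what a row does not reach only later rows make up. A row lasts 1/10 s, in which the tool goes at most 50 mm and 8.59 degrees, less where a joint would pass 70% of its speed; a pose out of reach is approached as far as the arm can. A call with a number of a shift or a turn outside -1 to 1 is refused whole. A call with a gripper value outside its range is refused whole. The fingers move at their own pace and stop on an object; FORCE is the grip in N (left out, the last holds). Time passes only in rows, so rows that repeat a pose let the fingers close. It gives the time, the measured TCP pose, the force and the opening at its end, in the units of the state.
- arm.get_state(): the state, without advancing time (a new reading comes with each control period).
- arm.grab_frame(name): name is "side" or "top"; returns a dict with "img" (480x640x3 uint8, red, green, blue), "range_z" (480x640 float32, m along the optical axis (not along the pixel's ray), 0 where there is no reading), "fx", "fy", "cx", "cy" (pixels), "dist" ([k1, k2, p1, p2, k3] as OpenCV has them; the pictures are not rectified), "extrinsics" (4x4, takes a point from world to camera coordinates). Camera axes: x right, y up, looking along -z (the intrinsics and any distortion apply to the point x, -y, -z); pixel columns grow to the right and rows downward; lengths in m; the calibration is good to about 2 mm. A picture is of the moment at which its call begins.
- arm.job_done(): hands the job in, once; it reports no verdict.
The state is a dict: "t": time; "q": joint angles; "qd": joint speeds; "joint_efforts": joint torques, N m; "eef_pos": TCP position; "ee_rot": TCP orientation; "force": force on the tool from outside, world axes, zero at the start; "moment": the same for the moment, N m; "width": finger opening in m.
Only numpy, scipy, OpenCV 4.12 (cv2) and the standard library are available. Lean on these libraries where they do the work, as an engineer would, in place of code of your own. Each camera call takes 0.05 s, during which the arm holds its last target.

## Working session

There is one attempt and no reset: what is moved stays moved. The work goes in short steps, Python scripts to look and compute and a shell command to move; the robot and the scene stay as the last step left them, time stands still between calls to the robot, and variables do not carry over. Pictures are saved under pics/ and viewed, and the job is handed in when it is done.

```bash
ls; mkdir -p pics
python3 - <<'E'
from station import arm
import cv2,numpy as np
print(arm.get_state())
for n in("side","top"):
    f=arm.grab_frame(n); cv2.imwrite(f"pics/{n}0.png",f["img"][...,::-1]); np.savez(f"{n}0.npz",**f)
    print(n,f["fx"],f["fy"],f["cx"],f["cy"],f["dist"],np.round(f["extrinsics"],3).tolist())
E
```

```text
pics
{'t': 0.0, 'q': array([ 1.51011228e+00,  3.59406505e-01,  1.10717538e-02, -3.55429272e-04,
       -1.22412444e+00, -2.88107027e-01]), 'qd': array([ 0.0009083 , -0.00066005, -0.00028068,  0.00112735, -0.00078546,
       -0.00169078]), 'joint_efforts': array([ 1.34705337e-03, -5.82720566e+01,  2.93057781e+01,  6.99706122e+00,
        7.29577179e-03, -1.50381425e-04]), 'eef_pos': array([0.23054105, 0.63388462, 0.22561468]), 'ee_rot': array([ 3.13990338e+00, -1.52174777e-04, -3.48911987e-01]), 'force': array([ 0.02709758, -0.24031295, -0.17398085]), 'moment': array([-0.04204358, -0.03568925,  0.00746117]), 'width': 0.08821675960562778}
side 496.05269550475145 496.05269550475145 321.40578648343575 240.51465576286407 [-0.10953225  0.          0.          0.          0.        ] [[0.755, -0.656, -0.012, -0.347], [0.378, 0.42, 0.825, -0.329], [-0.536, -0.627, 0.565, -0.955], [0.0, 0.0, 0.0, 1.0]]
top 618.6230471352529 618.6230471352529 319.93317251147755 233.52460775144718 [-0.11285058  0.          0.          0.          0.        ] [[-0.008, -1.0, -0.013, 0.045], [0.991, -0.009, 0.132, -0.529], [-0.132, -0.012, 0.991, -1.469], [0.0, 0.0, 0.0, 1.0]]
```

View pics/side0.png

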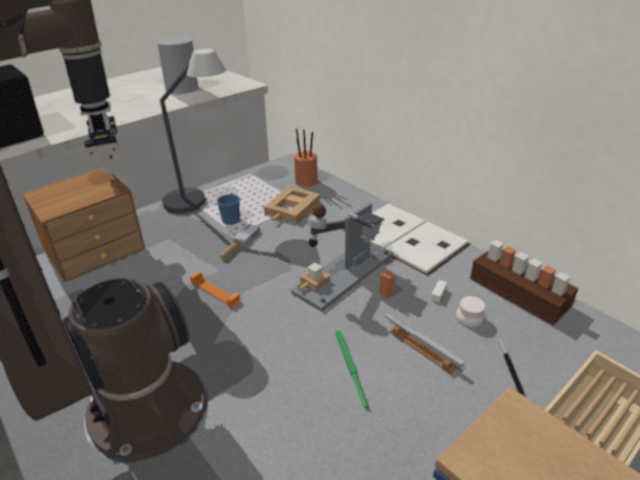

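View pics/top0.png

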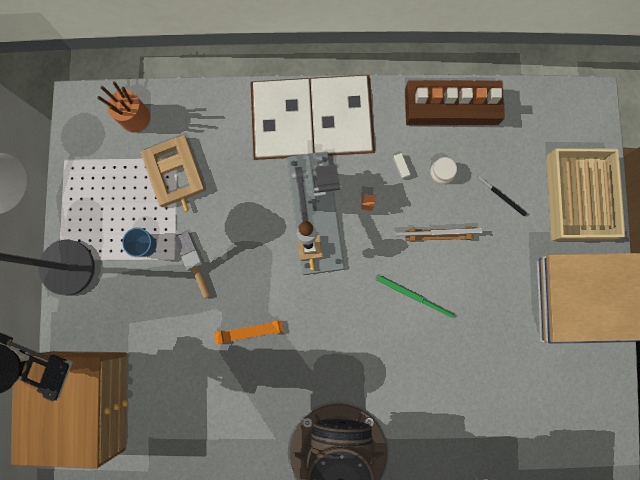

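Candidates for the bar: the grey steel bar on the brown rest (top 440,232; side 425,340), and the green look-alike (top 415,296). Candidates for the rest: the brown one under the steel bar, and the orange look-alike (top 250,332). By the description I choose the grey bar on the brown rest, and check it in crops.

```bash
cat > h.py <<'E'
import numpy as np,cv2
from scipy.spatial.transform import Rotation as R
def load(n): return dict(np.load(n+".npz"))
def K(f): return np.array([[f["fx"],0,f["cx"]],[0,f["fy"],f["cy"]],[0,0,1]],float)
def proj(f,P):
    P=np.atleast_2d(P);E=f["extrinsics"];c=P@E[:3,:3].T+E[:3,3];c=c*[1,-1,-1]
    return cv2.projectPoints(c,np.zeros(3),np.zeros(3),K(f),f["dist"])[0][:,0]
def ray(f,uv):
    uv=np.array(uv,float).reshape(-1,1,2);n=cv2.undistortPoints(uv,K(f),f["dist"])[:,0]
    d=np.c_[n[:,0],-n[:,1],-np.ones(len(n))];E=f["extrinsics"]
    return -E[:3,:3].T@E[:3,3], d@E[:3,:3]
def onz(f,uv,z):
    o,d=ray(f,uv);return o+d*((z-o[2])/d[:,2])[:,None]
def depthpts(f,uv):
    o,d=ray(f,uv);uv=np.array(uv,int).reshape(-1,2);return o+d*f["range_z"][uv[:,1],uv[:,0]][:,None]
def two(f1,u1,f2,u2):
    o1,d1=ray(f1,u1);o2,d2=ray(f2,u2);d1=d1[0];d2=d2[0]
    s=np.linalg.lstsq(np.c_[d1,-d2],o2-o1,rcond=None)[0];a=o1+s[0]*d1;b=o2+s[1]*d2
    return (a+b)/2,np.linalg.norm(a-b)
E
python3 - <<'E'
import cv2
a=cv2.imread('pics/top0.png');b=cv2.imread('pics/side0.png')
cv2.imwrite('pics/topP.png',cv2.resize(a[140:285,275:390],None,fx=4,fy=4,interpolation=cv2.INTER_CUBIC))
cv2.imwrite('pics/topB.png',cv2.resize(a[200:260,390:500],None,fx=7,fy=7,interpolation=cv2.INTER_CUBIC))
cv2.imwrite('pics/sideP.png',cv2.resize(b[190:310,285:405],None,fx=5,fy=5,interpolation=cv2.INTER_CUBIC))
cv2.imwrite('pics/sideB.png',cv2.resize(b[300:380,370:480],None,fx=7,fy=7,interpolation=cv2.INTER_CUBIC))
E
```

```text
(no output)
```

View pics/topP.png

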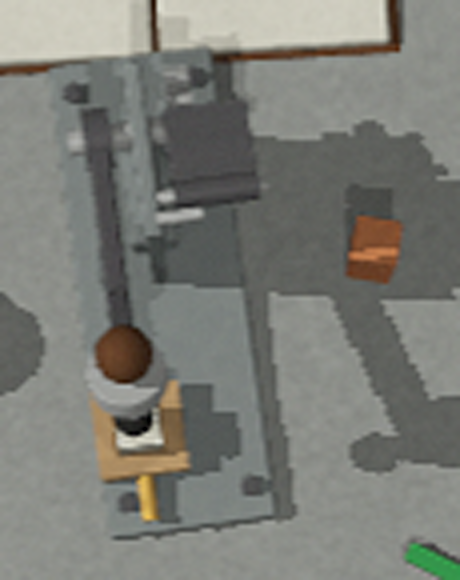

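View pics/topB.png

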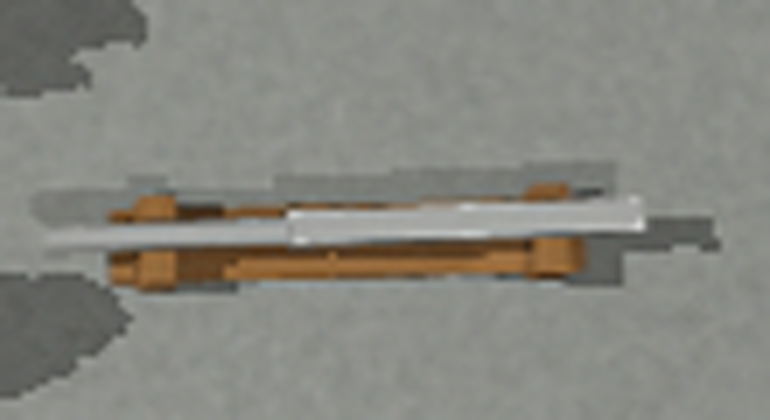

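View pics/sideP.png

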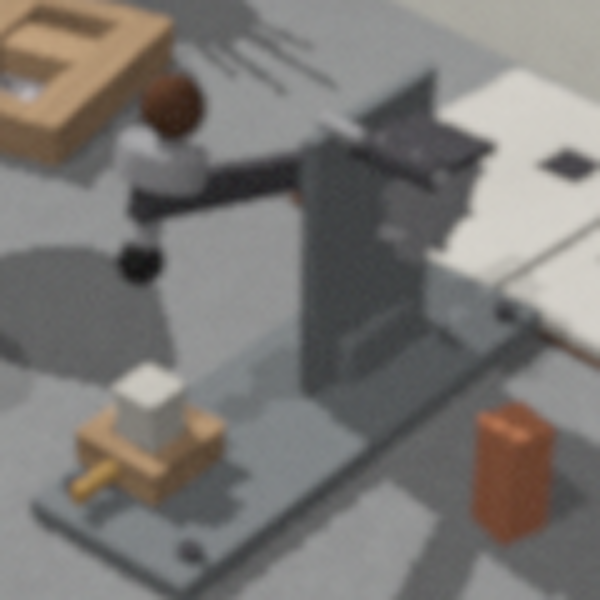

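View pics/sideB.png

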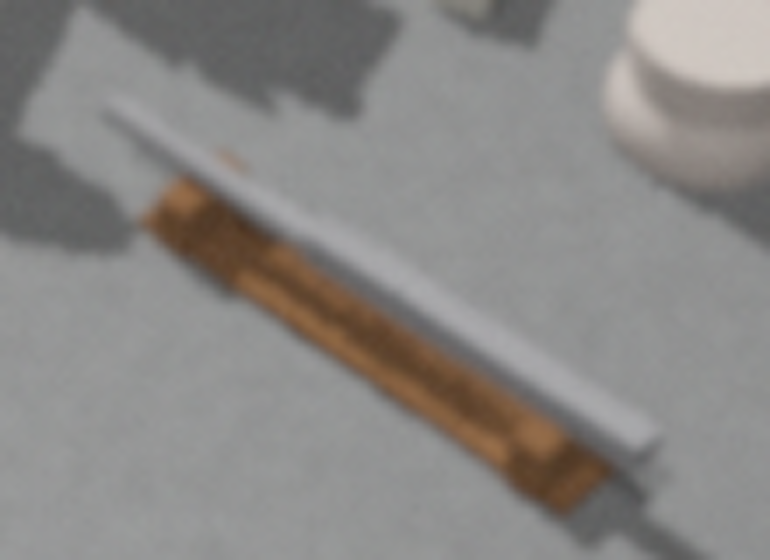

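The crops confirm the choice: grey bar with its thin end (top ~395,234) pointing to +y, lying on the brown rest, slightly to one side of it. The pawl plate's open edge faces world -y, towards the bar. Now I measure.

Run:
```python
from h import *
t=load('top0')
def q(x,y,ox,oy,s): return (ox+x/s-.5+.5/s*0, oy+y/s-.5+.5/s*0)
def P(x,y): return ((x+.5)/4-.5+275,(y+.5)/4-.5+140)
# plate corners at z=.014
for n,p,z in [("plate BL",(113,537),.014),("plate BR",(273,516),.014),("plate TL",(50,68),.014),("plate TR",(230,60),.014),("bed BL",(103,480),.034),("bed BR",(188,467),.034),("bed TR",(178,380),.034),
 ("ball",(123,353),.2),("pawl TR",(247,100),.16),("pawl TL",(165,108),.16),("boss R",(260,187),.164),("boss L",(158,198),.164)]:
    u=P(*p); print(n,np.round(u,1),np.round(onz(t,[u],z)[0],4),"depth",np.round(depthpts(t,[np.round(u)])[0],4))
def B(x,y): return ((x+.5)/7-.5+390,(y+.5)/7-.5+200)
for n,p,z in [("tip",(45,238),.027),("shoulder",(292,227),.032),("butt",(642,214),.034),("rbL",(155,205),.022),("rbL2",(155,286),.022),("rbR",(550,190),.022),("rbR2",(557,273),.022)]:
    u=B(*p); print(n,np.round(u,1),np.round(onz(t,[u],z)[0],4),"depth",np.round(depthpts(t,[np.round(u)])[0],4))
s=load('side0')
o,d=ray(t,[(440,232)]);print(o)
for f in (t,s):
    z=f["range_z"];print((z==0).mean(),np.abs(np.diff(z[280:290,200:230],axis=1)).mean())
# bench plane by depth
print(depthpts(t,[(300,300),(380,250),(480,300)]),depthpts(s,[(300,330),(380,400)]))
```

```text
plate BL [302.9 273.9] [0.4329 0.0832 0.014 ] depth [0.4327 0.083  0.0117]
plate BR [342.9 268.6] [ 0.4449 -0.0148  0.014 ] depth [ 0.4453 -0.0156 -0.0027]
plate TL [287.1 156.6] [0.7281 0.1218 0.014 ] depth [0.7293 0.1226 0.0059]
plate TR [332.1 154.6] [0.732  0.0085 0.014 ] depth [ 0.7353  0.0087 -0.0021]
bed BL [300.4 259.6] [0.4661 0.0883 0.034 ] depth [0.4664 0.0898 0.0207]
bed BR [321.6 256.4] [0.4736 0.0368 0.034 ] depth [0.4765 0.036  0.0134]
bed TR [319.1 234.6] [0.5268 0.0424 0.034 ] depth [0.5286 0.043  0.0135]
ball [305.4 227.9] [0.52 0.07 0.2 ] depth [0.5164 0.0699 0.2236]
pawl TR [336.4 164.6] [6.698e-01 5.000e-04 1.600e-01] depth [ 0.7091 -0.0011 -0.0018]
pawl TL [315.9 166.6] [0.6657 0.047  0.16  ] depth [0.6645 0.0467 0.1611]
boss R [339.6 186.4] [ 0.6186 -0.0061  0.164 ] depth [ 0.6185 -0.0069  0.1686]
boss L [314.1 189.1] [0.6129 0.0512 0.164 ] depth [0.6126 0.0514 0.1667]
tip [396.  233.6] [ 0.5286 -0.1456  0.027 ] depth [ 0.5273 -0.1453  0.029 ]
shoulder [431.3 232. ] [ 0.531  -0.2315  0.032 ] depth [ 0.5312 -0.2311  0.0306]
butt [481.3 230.1] [ 0.5342 -0.3545  0.034 ] depth [ 0.5346 -0.3538  0.034 ]
rbL [411.7 228.9] [ 0.5406 -0.1851  0.022 ] depth [ 0.5407 -0.1863  0.0186]
rbL2 [411.7 240.4] [ 0.512  -0.1844  0.022 ] depth [ 0.5123 -0.1843  0.0279]
rbR [468.1 226.7] [ 0.5447 -0.3251  0.022 ] depth [ 0.5436 -0.3241  0.0247]
rbR2 [469.1 238.6] [ 0.5152 -0.3265  0.022 ] depth [ 0.5151 -0.3279  0.0142]
[0.33023722 0.02287362 1.52691787]
0.003981119791666667 0.014787393
0.0041015625 0.011744728
[[ 0.36959531  0.09119757 -0.00166952]
 [ 0.49120556 -0.1077      0.00213166]
 [ 0.36502117 -0.35523114 -0.00858666]] [[ 0.36669908 -0.03278289 -0.00046889]
 [ 0.36029632 -0.29090458  0.00108658]]
```

Run:
```python
from h import *
t=load('top0');s=load('side0')
T=lambda x,y: ((x+.5)/4-.5+275,(y+.5)/4-.5+140)
S=lambda x,y: ((x+.5)/5-.5+285,(y+.5)/5-.5+190)
SB=lambda x,y: ((x+.5)/7-.5+370,(y+.5)/7-.5+300)
TB=lambda x,y: ((x+.5)/7-.5+390,(y+.5)/7-.5+200)
for n,a,b in [("ball",T(123,353),S(172,105)),("bossR",T(260,187),S(437,183)),("noseTR",T(247,100),S(495,147)),("plateBR",T(273,516),S(185,597)),
 ("bar tip",TB(45,238),SB(108,103)),("butt",TB(642,214),SB(650,440))]:
    print(n,*two(t,[a],s,[b]))
# colour blob centroid for ball & tip of stone top in side
img=s["img"].astype(int);hsv=cv2.cvtColor(s["img"],cv2.COLOR_RGB2HSV)
# expected model check: project press model
psi=.128;e=np.array([np.cos(psi),np.sin(psi),0]);f=np.array([-np.sin(psi),np.cos(psi),0]);O=np.array([.6603,.0618,0])
W=lambda x,y,z:O+e*x/1e3+f*y/1e3+np.array([0,0,z/1e3])
c,sn=np.cos(.15),np.sin(.15)
pw=lambda x,y,z:W(-50+x*c-z*sn,y,164-x*sn-z*c*-1)
pts={"bed":[W(-165+i*27,25+j*27,34) for i,j in((-1,-1),(-1,1),(1,1),(1,-1))],"pawl":[pw(a,b,3.5) for a,b in((6,-62),(6,-14),(52,-14),(52,-62))],
"web":[W(-72,-5,170),W(-72,5,170),W(28,5,170),W(28,-5,170)]}
for n,fr,(x0,y0,w,h,k) in(("top",t,(275,140,115,145,4)),("side",s,(285,190,120,120,5))):
    im=cv2.resize(fr["img"][y0:y0+h,x0:x0+w,::-1],None,fx=k,fy=k,interpolation=cv2.INTER_CUBIC)
    for v in pts.values():
        p=(proj(fr,np.array(v))+.5-[x0,y0])*k-.5
        cv2.polylines(im,[np.round(p).astype(int)],True,(0,0,255),1)
    cv2.imwrite(f"pics/chk_{n}.png",im)
```

```text
ball [0.51782433 0.07002907 0.21089592] 0.0015169222558136782
bossR [ 0.61914333 -0.00599379  0.16028626] 0.0006302820435049748
noseTR [0.66964264 0.00137824 0.15645218] 0.002733511786554356
plateBR [ 0.44628606 -0.01553894  0.00424867] 0.0015093275216310194
bar tip [ 0.52822667 -0.14523762  0.02619514] 0.0012785660851863793
butt [ 0.53460988 -0.35517051  0.03205123] 0.000366781836062472
```

View pics/chk_top.png

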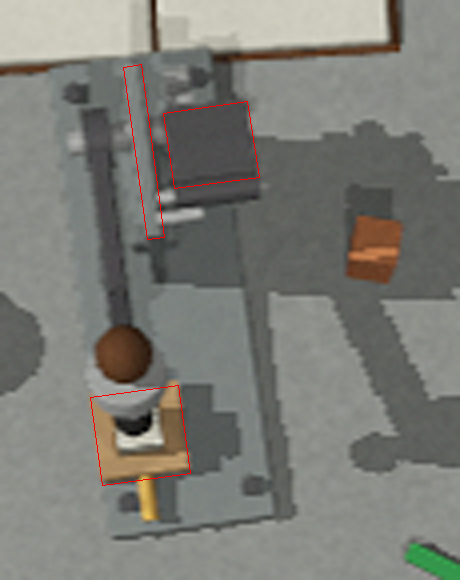

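View pics/chk_side.png

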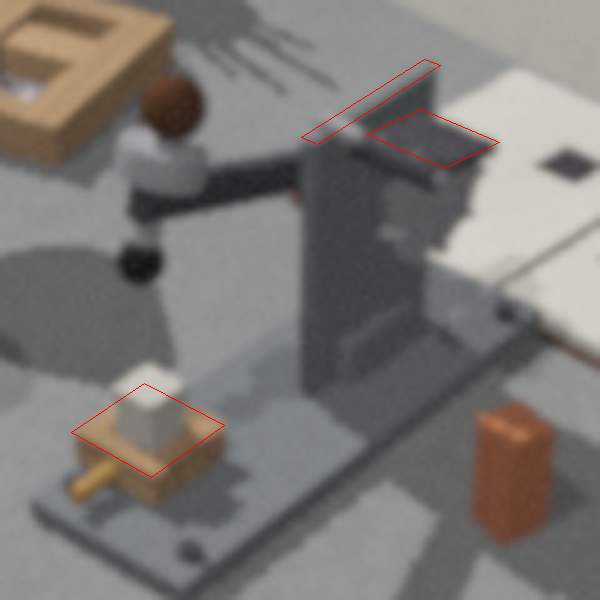

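```bash
python3 -m inch '0 .648 .804 -.4 0 0 0;0 .648 .804 -.4 0 0 0;0 .648 .804 -.4 0 0 0;0 .648 .804 -.4 0 0 0;0 .648 .804 -.4 0 0 0;0 .648 .804 -.4 0 0 0;0 .648 .804 -.4 0 0 0;0 .648 .804 -.4 0 0 0' 55
python3 -m inch '0 .648 .804 0 0 0 0;0 .648 .804 0 0 0 0;0 .648 .804 0 0 0 0;0 .648 .804 0 0 0 0;0 .648 .804 0 0 0 0;0 .648 .804 0 0 0 0;0 .648 .804 0 0 0 0'
python3 -m inch '0 .648 .804 0 0 0 1;0 .648 .804 0 0 0 1;0 .648 .804 0 0 0 1;0 .648 .804 0 0 0 1;0 .648 .804 0 0 0 1;0 .648 .804 0 0 0 1;0 .648 .804 0 0 0 1;0 .648 .804 0 0 0 1'
cat >> h.py <<'E'
def rel(st,pos,rpy):
    A=R.from_euler('xyz',st["ee_rot"]);p=np.array(st["eef_pos"])
    B=R.from_euler('xyz',rpy)
    print("t",round(st["t"],2),"shift",np.round(A.inv().apply(np.array(pos)-p)/.3,4),"turn",np.round((A.inv()*B).as_rotvec()/np.radians(60),4))
E
python3 - <<'E'
from h import *
from station import arm
s=arm.get_state();print(s);rel(s,[.5313,-.2456,.12],[np.pi,0,-1.544]);rel(s,[.5313,-.2456,.011],[np.pi,0,-1.544])
E
```

```text
t: 0.9
eef_pos: [0.332, 0.3387, 0.3492]
ee_rot: [-3.137, -0.001, -0.351]
force: [-0.4, 0.7, 0.6]
width: 0.0881
t: 1.6
eef_pos: [0.4317, 0.0446, 0.346]
ee_rot: [3.14, 0.001, -0.353]
force: [0.3, -0.8, -0.0]
width: 0.0878
t: 2.4
eef_pos: [0.532, -0.2462, 0.3444]
ee_rot: [3.138, 0.001, -1.402]
force: [0.1, 0.1, -0.5]
width: 0.0875
{'t': 2.4, 'q': array([-1.00268146e-01,  1.61899504e-01,  1.01897943e-02, -2.97838070e-04,
       -1.42248723e+00,  2.69316742e-01]), 'qd': array([ 0.04277052, -0.04123145, -0.02318218, -0.00565821,  0.00117953,
        0.14703314]), 'joint_efforts': array([ -1.44209683, -43.29335332,  31.65038109,   7.60694146,
         0.06766988,  -1.71639137]), 'eef_pos': array([ 0.53198437, -0.24617684,  0.3443744 ]), 'ee_rot': array([ 3.13839295e+00,  1.18861474e-03, -1.40179414e+00]), 'force': array([ 0.09981272,  0.05403115, -0.5209474 ]), 'moment': array([ 0.11065302, -0.02933835,  0.03559335]), 'width': 0.08754289786182629}
t 2.4 shift [-1.400e-03 -5.000e-04  7.479e-01] turn [0.0031 0.0009 0.1358]
t 2.4 shift [-1.0000e-03 -1.6000e-03  1.1113e+00] turn [0.0031 0.0009 0.1358]
```

```bash
python3 -m inch '0 0 0 .2 0 0 .134;0 0 0 .4 0 0 .134;0 0 0 .55 0 0 .134;0 0 0 .7 0 0 .134;0 0 0 .82 0 0 .134;0 0 0 .9 0 0 .134;0 0 0 .9 0 0 .134'
python3 - <<'E'
from h import *
from station import arm
s=arm.get_state();rel(s,[.5313,-.2456,.011],[np.pi,0,-1.544]);print(s["eef_pos"],s["ee_rot"])
f=arm.grab_frame("side");cv2.imwrite('pics/s1.png',cv2.resize(f["img"][250:400,330:520,::-1],None,fx=4,fy=4,interpolation=cv2.INTER_CUBIC))
f=arm.grab_frame("top");cv2.imwrite('pics/t1.png',cv2.resize(f["img"][160:300,370:520,::-1],None,fx=4,fy=4,interpolation=cv2.INTER_CUBIC))
E
```

```text
t: 3.1
eef_pos: [0.5289, -0.243, 0.0728]
ee_rot: [3.134, 0.002, -1.532]
force: [-0.2, 1.1, 0.0]
width: 0.0874
t 3.1 shift [ 0.0094 -0.0092  0.2058] turn [0.0069 0.0017 0.011 ]
[ 0.5288738  -0.24300003  0.07275354] [ 3.13441918e+00  1.85074190e-03 -1.53246586e+00]
```

View pics/s1.png

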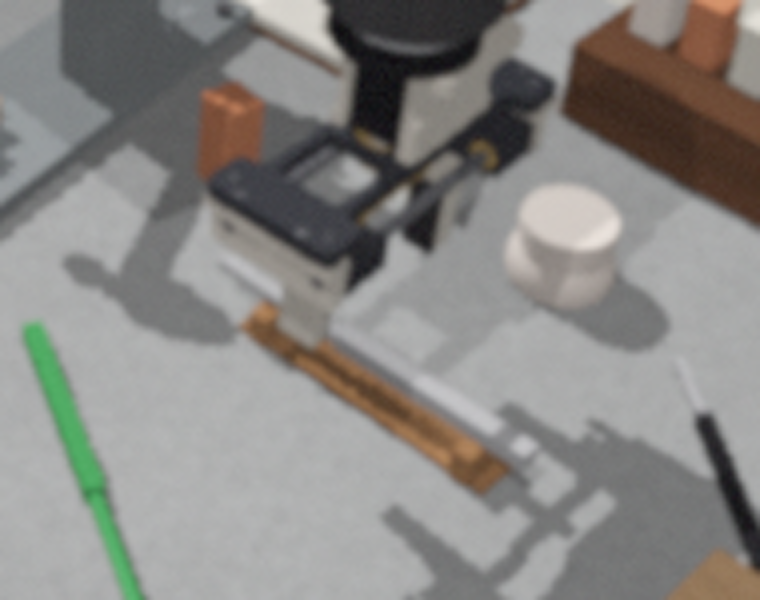

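View pics/t1.png

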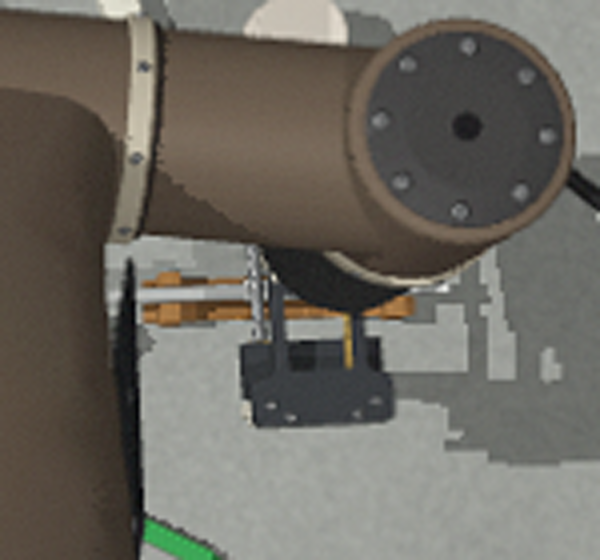

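```bash
python3 -m inch '0 .009 -.009 .08 .005 0 .011;0 .009 -.009 .14 .005 0 .011;0 .009 -.009 .18 .005 0 .011;0 .009 -.009 .206 .005 0 .011;0 .009 -.009 .206 .005 0 .011;0 .009 -.009 .206 .005 0 .011'
python3 - <<'E'
from h import *
from station import arm
s=arm.get_state();rel(s,[.5313,-.2456,.011],[np.pi,0,-1.544]);print(s["eef_pos"],s["ee_rot"],s["force"],s["moment"])
E
```

```text
t: 3.8
eef_pos: [0.535, -0.2477, 0.0157]
ee_rot: [-3.135, -0.0, -1.547]
force: [-0.9, -0.2, 0.2]
width: 0.0879
t 3.8 shift [-0.0072  0.0122  0.0156] turn [-0.0062 -0.0003 -0.0031]
[ 0.53497557 -0.24768566  0.01570639] [-3.13511603e+00 -3.52082667e-04 -1.54723651e+00] [-0.88188854 -0.22696323  0.18305302] [ 0.06352606 -0.04323479 -0.00571348]
```

```bash
for i in 1 2 3 4; do python3 -m inch '0 0 0 0 0 0 0' | grep eef; done
```

```text
eef_pos: [0.535, -0.2477, 0.0158]
eef_pos: [0.5347, -0.2477, 0.0155]
eef_pos: [0.5345, -0.2477, 0.0152]
eef_pos: [0.5344, -0.2477, 0.015]
```

```bash
python3 -m inch '0 -.007 .01 .013 0 0 0;0 -.007 .01 .013 0 0 0;0 -.007 .01 .013 0 0 0;.5 -.007 .01 .013 0 0 0;1 -.007 .01 .013 0 0 0;1 -.007 .01 .013 0 0 0;1 -.007 .01 .013 0 0 0;1 -.007 .01 .013 0 0 0;1 -.007 .01 .013 0 0 0;1 -.007 .01 .013 0 0 0;1 -.007 .01 .013 0 0 0;1 -.007 .01 .013 0 0 0' 60
python3 -m inch '1 0 0 0 0 0 0;1 0 0 0 0 0 0'
```

```text
t: 5.4
eef_pos: [0.5312, -0.2456, 0.0108]
ee_rot: [-3.136, 0.0, -1.548]
force: [0.6, -0.4, 0.3]
width: 0.0211
t: 5.6
eef_pos: [0.531, -0.2456, 0.0108]
ee_rot: [-3.137, 0.0, -1.548]
force: [-1.1, 0.3, 1.0]
width: 0.0113
```

```bash
python3 -m inch '1 0 0 0 0 0 0;1 0 0 -.02 0 0 0;1 0 0 -.06 0 0 0;1 0 0 -.12 0 0 0;1 0 0 -.2 0 0 0;1 0 0 -.3 0 0 0;1 0 0 -.385 0 0 0;1 0 0 -.385 0 0 0;1 0 0 -.385 0 0 0;1 0 0 -.385 0 0 0'
python3 - <<'E'
from h import *
from station import arm
s=arm.get_state();print(s["eef_pos"],s["ee_rot"],s["force"],s["moment"])
psi=.128;e=np.array([np.cos(psi),np.sin(psi),0]);f=np.array([-np.sin(psi),np.cos(psi),0]);O=np.array([.661,.062,0])
rel(s,O-.015*e-.202*f+[0,0,.126],[np.pi,0,psi-np.pi/2])
rel(s,O-.015*e-.142*f+[0,0,.126],[np.pi,0,psi-np.pi/2])
fr=arm.grab_frame("side");cv2.imwrite('pics/s2.png',cv2.resize(fr["img"][210:360,330:520,::-1],None,fx=4,fy=4,interpolation=cv2.INTER_CUBIC))
E
```

```text
t: 6.6
eef_pos: [0.53, -0.2454, 0.1258]
ee_rot: [-3.137, 0.001, -1.548]
force: [0.4, 0.0, -1.8]
width: 0.0115
[ 0.52996124 -0.24538211  0.12583957] [-3.13734757e+00  5.46475096e-04 -1.54813083e+00] [ 0.35415827  0.03139856 -1.82430693] [0.10517684 0.03770035 0.00345062]
t 6.6 shift [-0.3396 -0.481   0.0017] turn [-0.0041  0.0003 -0.1006]
t 6.6 shift [-0.5385 -0.4599  0.0017] turn [-0.0041  0.0003 -0.1006]
```

View pics/s2.png

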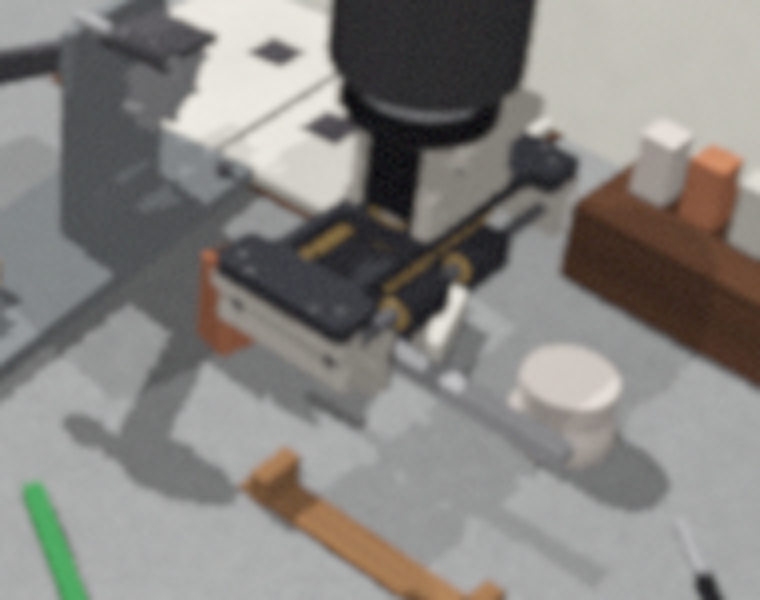

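The bar has been lifted clear of the rest and the load reads 1.8 N, which fits 190 g. Next I go to a point beside the press, on the open side.

```bash
python3 -m inch '1 -.05 -.1 0 0 0 -.02;1 -.11 -.2 0 0 0 -.04;1 -.2 -.3 0 0 0 -.07;1 -.27 -.4 0 0 0 -.1;1 -.34 -.48 0 -.003 0 -.1;1 -.34 -.48 0 -.003 0 -.1;1 -.34 -.48 0 -.003 0 -.1;1 -.34 -.48 0 -.003 0 -.1;1 -.34 -.48 0 -.003 0 -.1;1 -.34 -.48 0 -.003 0 -.1'
python3 - <<'E'
from h import *
from station import arm
s=arm.get_state();print(s["eef_pos"],s["ee_rot"],s["force"],s["moment"])
psi=.128;e=np.array([np.cos(psi),np.sin(psi),0]);f=np.array([-np.sin(psi),np.cos(psi),0]);O=np.array([.661,.062,0])
rel(s,O-.015*e-.142*f+[0,0,.126],[np.pi,0,psi-np.pi/2])
for n in("side","top"):
    fr=arm.grab_frame(n);np.savez(n+"3.npz",**fr);x0,y0=(300,180) if n=="side" else (270,130);cv2.imwrite(f'pics/{n}3.png',cv2.resize(fr["img"][y0:y0+120,x0:x0+160,::-1],None,fx=5,fy=5,interpolation=cv2.INTER_CUBIC))
E
```

```text
t: 7.65
eef_pos: [0.6717, -0.141, 0.1272]
ee_rot: [-3.14, -0.0, -1.444]
force: [-0.2, 0.3, -1.5]
width: 0.0112
[ 0.67172188 -0.14102732  0.1272469 ] [-3.13952171e+00 -3.34787852e-04 -1.44407324e+00] [-0.23239018  0.31815874 -1.50644412] [ 0.12982565 -0.08603178 -0.00558137]
t 7.65 shift [-0.2025 -0.0007  0.0041] turn [-0.002  -0.0003 -0.0012]
```

View pics/side3.png

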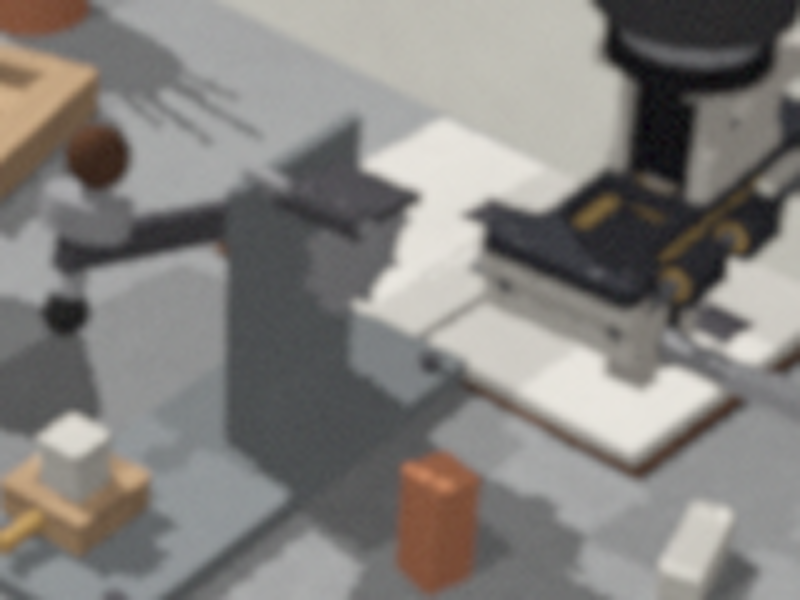

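View pics/top3.png

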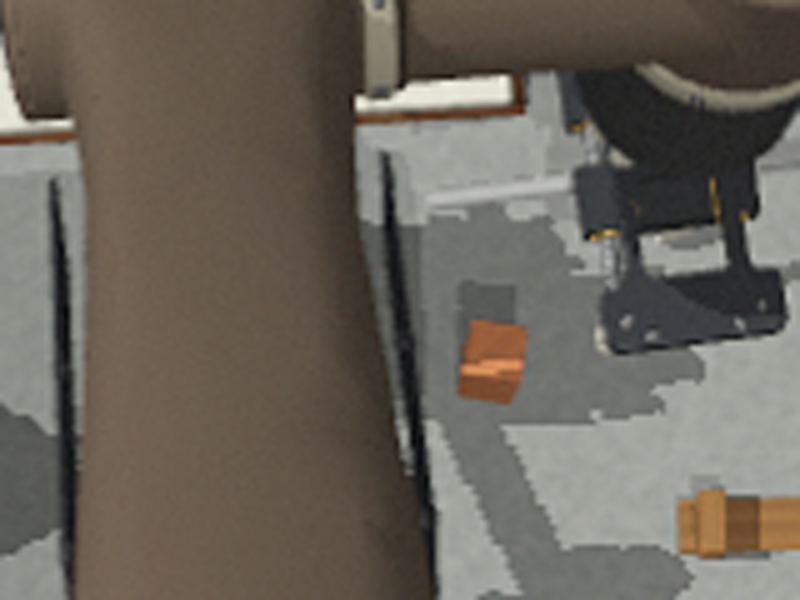

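Run:
```python
from h import *
t=load('top3');s=load('side3')
u=((428+.5)/5-.5+270,(201+.5)/5-.5+130);u2=((570+.5)/5-.5+270,(184+.5)/5-.5+130)
print(u,onz(t,[u,u2],.143))
c=proj(t,np.array([[.6589,-.0418,.1434],[.6653,-.0914,.1434]]));print((c+.5-[270,130])*5-.5)
c=proj(s,np.array([[.6589,-.0418,.1434],[.6653,-.0914,.1434]]));print((c+.5-[300,180])*5-.5)
```

```text
(355.2, 169.8) [[ 0.66146058 -0.04271807  0.143     ]
 [ 0.6688902  -0.10799464  0.143     ]]
[[426.12456808 206.2679336 ]
 [534.09220197 191.71341256]]
[[471.23352441 262.22617283]
 [558.03882051 300.06038904]]
```

Run:
```python
from h import *
s=load('side3')["img"][200:260,360:440,::-1]
g=cv2.resize(s,None,fx=10,fy=10,interpolation=cv2.INTER_CUBIC)
cv2.imwrite('pics/z3.png',cv2.convertScaleAbs(g,alpha=1.2))
```

```text
(no output)
```

View pics/z3.png

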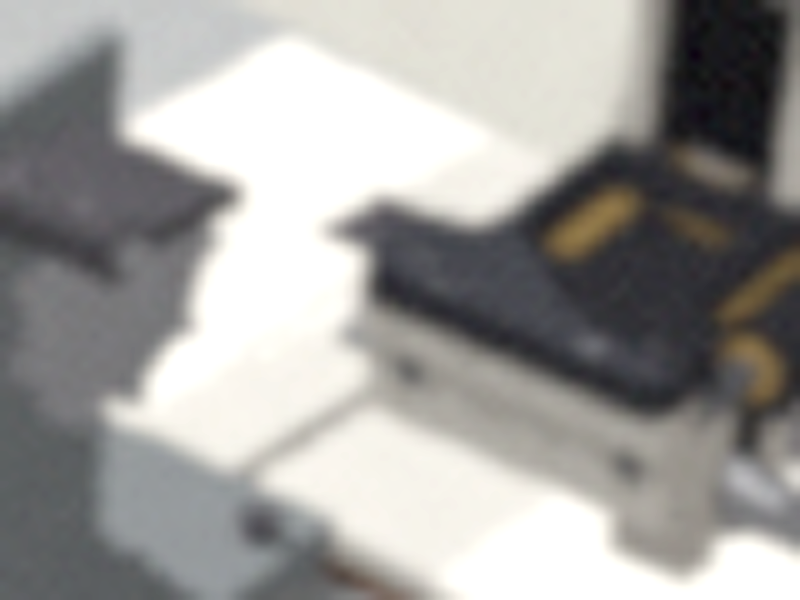

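```bash
python3 -m inch '1 -.04 0 .003 0 0 0;1 -.08 0 .003 0 0 0;1 -.12 0 .003 0 0 0;1 -.15 0 .003 0 0 0;1 -.175 0 .003 0 0 0;1 -.19 0 .003 0 0 0;1 -.2 0 .003 0 0 0;1 -.2 0 .003 0 0 0;1 -.2 0 .003 0 0 0'
python3 - <<'E'
from h import *
from station import arm
s=arm.get_state();print(s["eef_pos"],s["ee_rot"],s["force"],s["moment"])
psi=.128;e=np.array([np.cos(psi),np.sin(psi),0]);f=np.array([-np.sin(psi),np.cos(psi),0]);O=np.array([.661,.062,0])
d=s["eef_pos"]-O;print("press coords",d@e,d@f)
for n in("side","top"):
    fr=arm.grab_frame(n);np.savez(n+"4.npz",**fr);x0,y0=(320,190) if n=="side" else (270,130);cv2.imwrite(f'pics/{n}4.png',cv2.resize(fr["img"][y0:y0+80,x0:x0+100,::-1],None,fx=8,fy=7.5,interpolation=cv2.INTER_CUBIC))
# planned arc: TCP in press frame, relative to start, tool axes (-f -> +x_t ; tool y = -e ; z down), shares
r=.036
def bar(th): return np.array([-.05+r*np.cos(th)+.0087*np.sin(th), .164+r*np.sin(th)-.0087*np.cos(th)])
st=np.array([d@e,s["eef_pos"][2]+.0162]);print("bar axis now",st)
for a in np.arange(0,2.35,.15):
    b=bar(a-.15)-st;print(round(a,2),np.round([-b[0]/.3,-b[1]/.3],3))
E
```

```text
t: 8.65
eef_pos: [0.6647, -0.081, 0.1262]
ee_rot: [-3.14, -0.0, -1.443]
force: [0.2, 0.5, -1.9]
width: 0.0114
[ 0.66466056 -0.0809987   0.1261648 ] [-3.13952823e+00 -4.27149337e-04 -1.44321055e+00] [ 0.18889364  0.53576715 -1.91984741] [ 0.09048619 -0.03910447  0.04479045]
press coords -0.014623281260624094 -0.14229612909611064
bar axis now [-0.01462328  0.1423648 ]
0.0 [ 0.004 -0.026]
0.15 [-0.002 -0.043]
0.3 [-0.005 -0.061]
0.45 [-0.005 -0.08 ]
0.6 [-0.003 -0.098]
0.75 [ 0.003 -0.116]
0.9 [ 0.01  -0.133]
1.05 [ 0.021 -0.148]
1.2 [ 0.033 -0.162]
1.35 [ 0.047 -0.173]
1.5 [ 0.063 -0.183]
1.65 [ 0.081 -0.19 ]
1.8 [ 0.099 -0.194]
1.95 [ 0.117 -0.196]
2.1 [ 0.135 -0.194]
2.25 [ 0.153 -0.19 ]
```

View pics/side4.png

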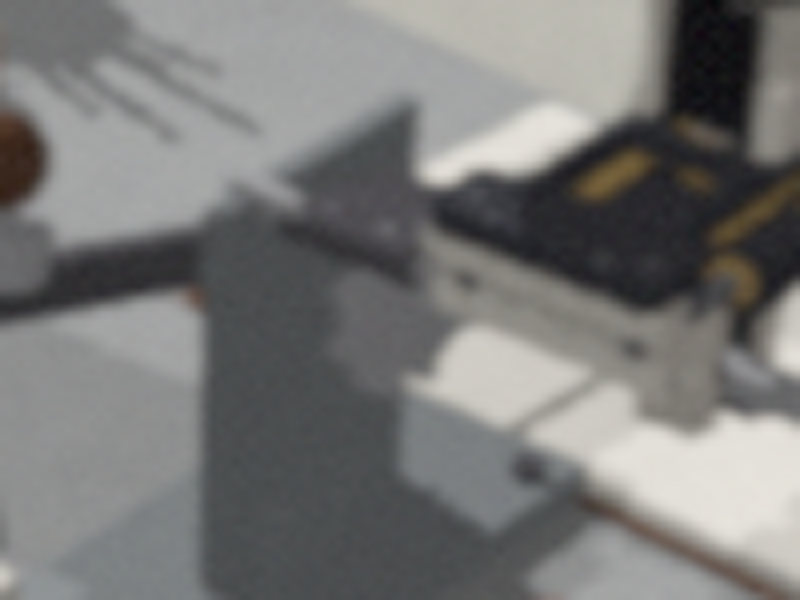

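View pics/top4.png

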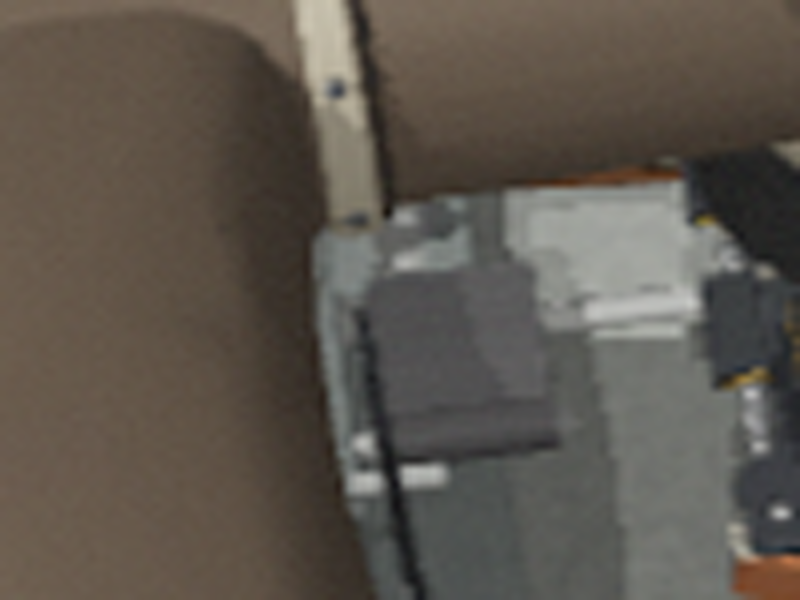

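```bash
python3 -m inch '1 0 .002 -.012 0 0 0;1 0 .004 -.022 0 0 0;1 0 .003 -.03 0 0 0;1 0 -.002 -.043 0 0 0;1 0 -.004 -.052 0 0 0;1 0 -.005 -.061 0 0 0;1 0 -.005 -.07 0 0 0;1 0 -.005 -.08 0 0 0;1 0 -.004 -.089 0 0 0;1 0 -.003 -.098 0 0 0'
python3 - <<'E'
from h import *
from station import arm
s=arm.get_state();print(s["eef_pos"],s["ee_rot"],s["force"],s["moment"])
for n in("side","top"):
    fr=arm.grab_frame(n);np.savez(n+"5.npz",**fr);x0,y0=(320,190) if n=="side" else (270,130);cv2.imwrite(f'pics/{n}5.png',cv2.resize(fr["img"][y0:y0+80,x0:x0+100,::-1],None,fx=8,fy=7.5,interpolation=cv2.INTER_CUBIC))
E
```

```text
t: 9.75
eef_pos: [0.6655, -0.0806, 0.1558]
ee_rot: [-3.139, -0.0, -1.443]
force: [-0.4, -0.5, -4.7]
width: 0.0116
[ 0.66553585 -0.0805801   0.15584197] [-3.13924168e+00 -2.68309650e-04 -1.44308485e+00] [-0.37723831 -0.51733728 -4.65397665] [-0.07819921  0.09321925  0.03391365]
```

View pics/side5.png

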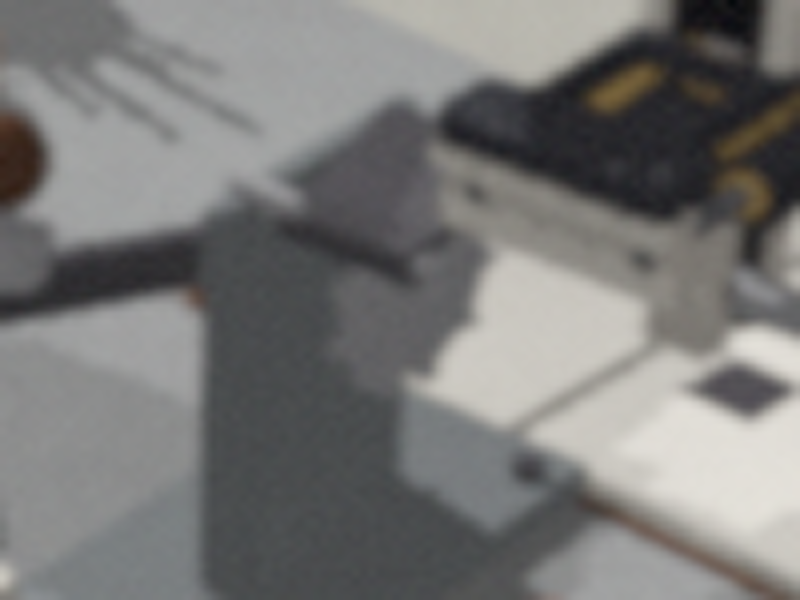

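View pics/top5.png

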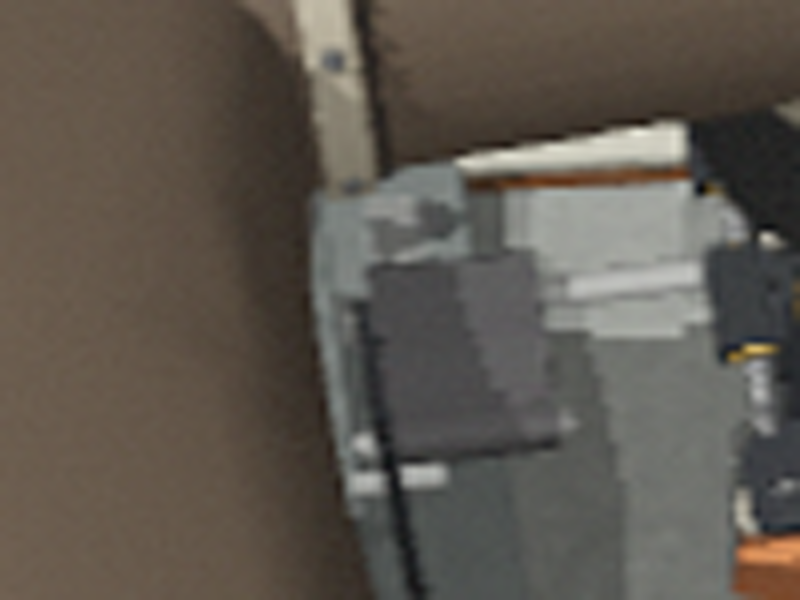

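```bash
python3 -m inch '1 0 .002 -.009 0 0 0;1 0 .006 -.018 0 0 0;1 0 .009 -.027 0 0 0;1 0 .013 -.035 0 0 0;1 0 .018 -.043 0 0 0;1 0 .024 -.05 0 0 0;1 0 .03 -.057 0 0 0;1 0 .036 -.064 0 0 0;1 0 .043 -.07 0 0 0;1 0 .05 -.075 0 0 0;1 0 .058 -.08 0 0 0;1 0 .066 -.085 0 0 0'
python3 - <<'E'
from h import *
from station import arm
s=arm.get_state();print(s["eef_pos"],s["ee_rot"],s["force"],s["moment"])
for n in("side","top"):
    fr=arm.grab_frame(n);np.savez(n+"6.npz",**fr);x0,y0=(320,180) if n=="side" else (270,130);cv2.imwrite(f'pics/{n}6.png',cv2.resize(fr["img"][y0:y0+80,x0:x0+100,::-1],None,fx=8,fy=7.5,interpolation=cv2.INTER_CUBIC))
E
```

```text
t: 11.05
eef_pos: [0.6457, -0.0832, 0.1813]
ee_rot: [-3.139, -0.0, -1.443]
force: [1.2, 0.3, -3.5]
width: 0.0114
[ 0.64568841 -0.08323478  0.18126803] [-3.13918183e+00 -3.82056537e-04 -1.44313191e+00] [ 1.18040832  0.27590693 -3.45438036] [ 0.1152081  -0.54815242 -0.16355781]
```

View pics/side6.png

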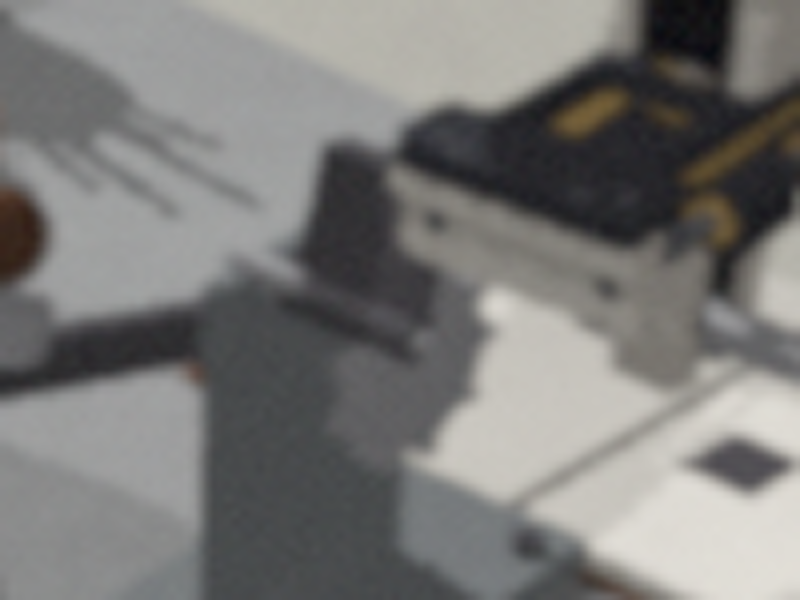

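View pics/top6.png

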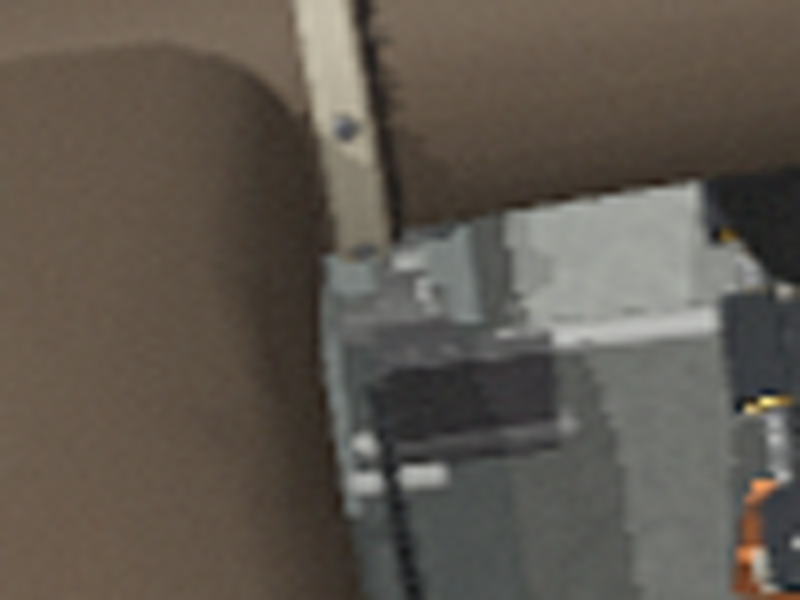

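```bash
python3 -m inch '1 0 .009 -.006 0 0 0;1 0 .018 -.012 0 0 0;1 0 .027 -.017 0 0 0;1 0 .036 -.022 0 0 0;1 0 .045 -.025 0 0 0;1 0 .054 -.027 0 0 0;1 0 .063 -.029 0 0 0;1 0 .072 -.03 0 0 0;1 0 .08 -.03 0 0 0;1 0 .08 -.03 0 0 0'
python3 - <<'E'
from h import *
from station import arm
s=arm.get_state();print(s["eef_pos"],s["ee_rot"],s["force"],s["moment"])
for n in("side","top"):
    fr=arm.grab_frame(n);np.savez(n+"7.npz",**fr);x0,y0=(320,180) if n=="side" else (270,130);cv2.imwrite(f'pics/{n}7.png',cv2.resize(fr["img"][y0:y0+80,x0:x0+100,::-1],None,fx=8,fy=7.5,interpolation=cv2.INTER_CUBIC))
E
```

```text
t: 12.15
eef_pos: [0.6216, -0.0863, 0.1901]
ee_rot: [-3.14, -0.0, -1.443]
force: [1.2, 0.6, -1.8]
width: 0.0113
[ 0.62155278 -0.08632543  0.19009221] [-3.13964701e+00 -3.13521326e-04 -1.44307854e+00] [ 1.20453901  0.59841908 -1.78603059] [ 0.24904639 -0.31072478 -0.07404526]
```

View pics/side7.png

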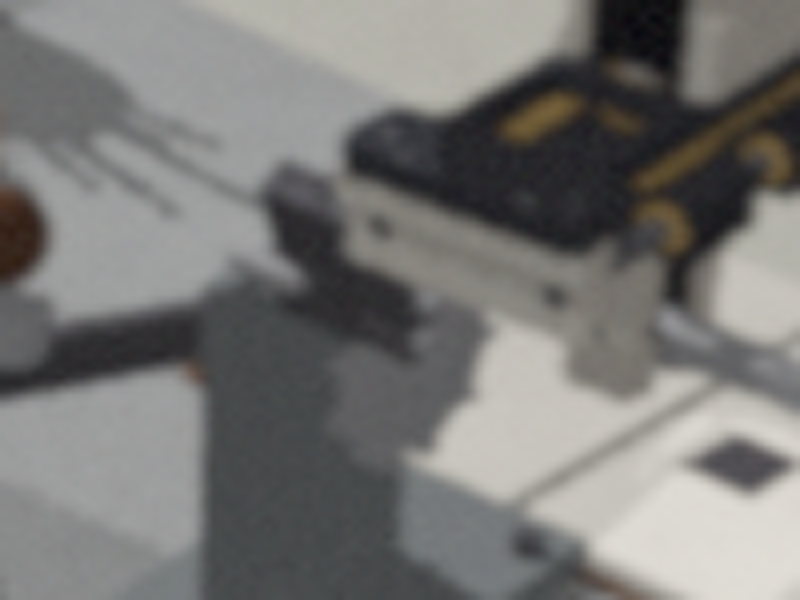

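View pics/top7.png

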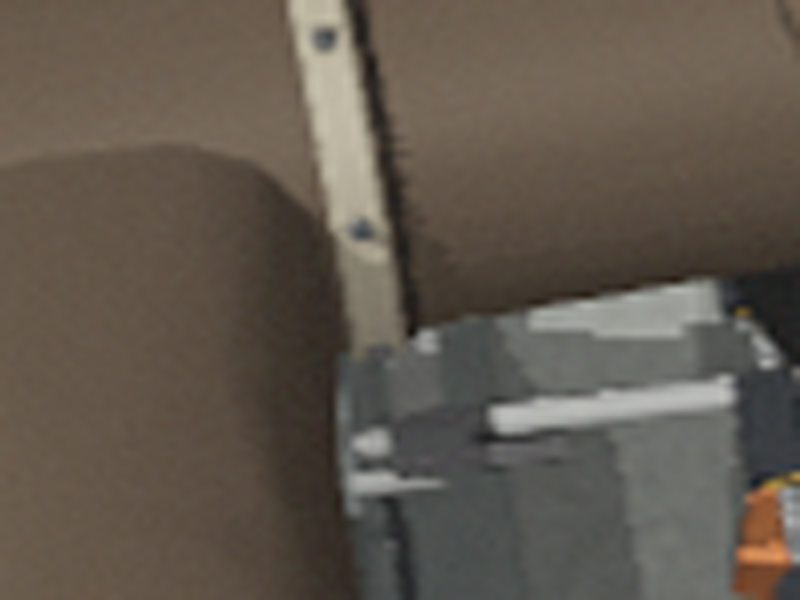

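```bash
python3 -m inch '1 0 .008 0 0 0 0;1 0 .016 0 0 0 0;1 0 .024 .002 0 0 0;1 0 .03 .004 0 0 0;1 0 .03 .004 0 0 0'
python3 - <<'E'
from h import *
from station import arm
s=arm.get_state();print(s["eef_pos"],s["ee_rot"],s["force"],s["moment"])
for n in("side","top"):
    fr=arm.grab_frame(n);np.savez(n+"8.npz",**fr);x0,y0=(320,180) if n=="side" else (270,130);cv2.imwrite(f'pics/{n}8.png',cv2.resize(fr["img"][y0:y0+80,x0:x0+100,::-1],None,fx=8,fy=7.5,interpolation=cv2.INTER_CUBIC))
E
```

```text
t: 12.75
eef_pos: [0.6126, -0.0875, 0.1887]
ee_rot: [-3.14, -0.0, -1.443]
force: [0.1, 0.2, -1.2]
width: 0.0113
[ 0.61261313 -0.08747323  0.18872026] [-3.13981364e+00 -3.06709561e-04 -1.44314188e+00] [ 0.06692178  0.20187328 -1.24731528] [ 0.19767615 -0.27033061 -0.08022297]
```

View pics/side8.png

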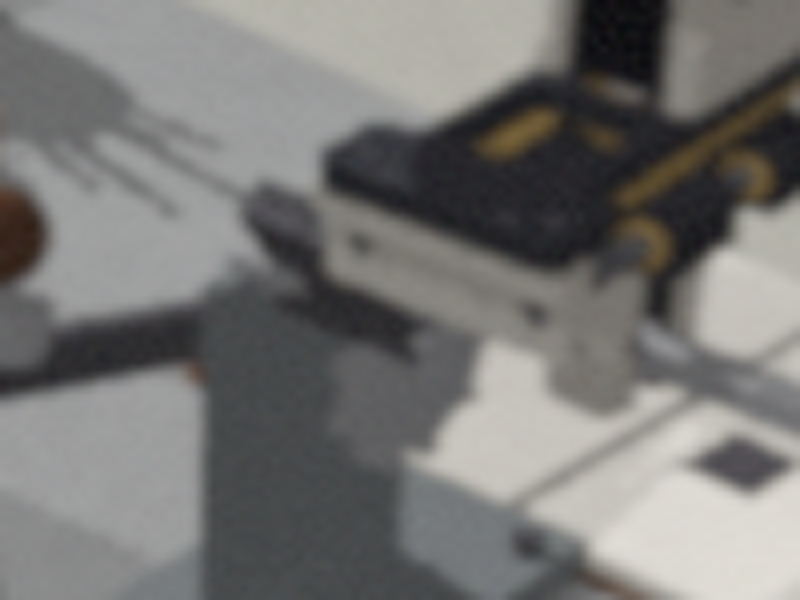

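View pics/top8.png

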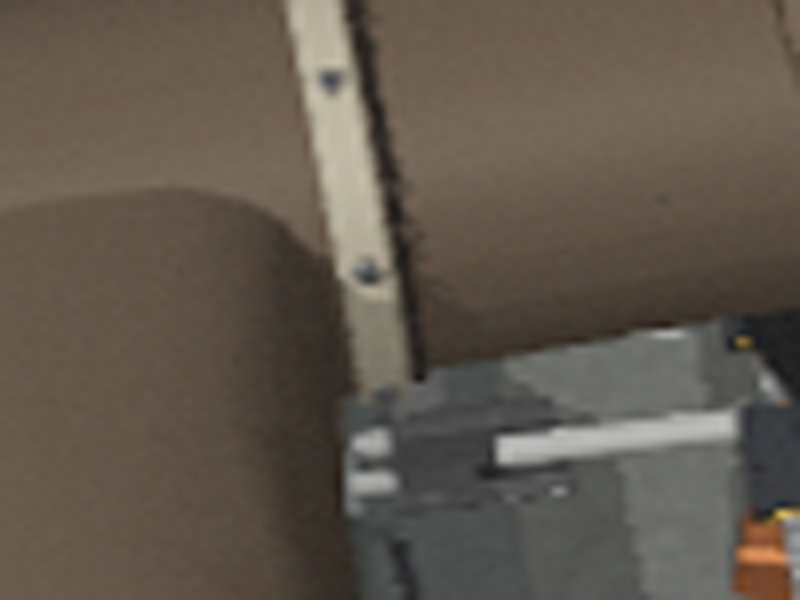

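Run:
```python
from h import *
t=load('top8');s=load('side8')
psi=.128;e=np.array([np.cos(psi),np.sin(psi),0]);f=np.array([-np.sin(psi),np.cos(psi),0]);O=np.array([.661,.062,0])
for a in(1.7,1.8,1.9,2,2.1,2.2,2.3):
    th=a-.15
    def P(x,y,z): return O+e*(-50+x*np.cos(th)-z*np.sin(th))/1e3+f*y/1e3+np.array([0,0,(164+x*np.sin(th)+z*np.cos(th))/1e3])
    p=np.array([P(52,-62,3.5),P(52,-14,3.5),P(46,-14,-11.5)])
    print(a,np.round((proj(t,p)+.5-[270,130])*[8,7.5]-.5).tolist(),np.round((proj(s,p)+.5-[320,180])*[8,7.5]-.5).tolist())
```

```text
1.7 [[564.0, 394.0], [389.0, 417.0], [382.0, 372.0]] [[424.0, 202.0], [295.0, 152.0], [325.0, 152.0]]
1.8 [[567.0, 412.0], [391.0, 435.0], [384.0, 386.0]] [[414.0, 210.0], [285.0, 160.0], [316.0, 155.0]]
1.9 [[570.0, 430.0], [394.0, 452.0], [386.0, 402.0]] [[403.0, 219.0], [274.0, 169.0], [306.0, 159.0]]
2 [[572.0, 448.0], [396.0, 470.0], [388.0, 417.0]] [[392.0, 230.0], [263.0, 179.0], [297.0, 164.0]]
2.1 [[574.0, 465.0], [399.0, 488.0], [391.0, 434.0]] [[382.0, 241.0], [253.0, 190.0], [287.0, 171.0]]
2.2 [[577.0, 483.0], [401.0, 505.0], [393.0, 450.0]] [[372.0, 254.0], [243.0, 203.0], [277.0, 179.0]]
2.3 [[579.0, 499.0], [403.0, 521.0], [395.0, 466.0]] [[363.0, 267.0], [234.0, 216.0], [267.0, 188.0]]
```

```bash
python3 -m inch '1 0 -.01 0 0 0 0;1 0 -.02 0 0 0 0;1 .03 -.02 0 0 0 0;1 .08 -.02 0 0 0 0;1 .15 -.02 0 0 0 0;1 .25 -.02 0 0 0 0;1 .33 -.02 0 0 0 0;1 .33 -.02 0 0 0 0;1 .33 -.02 0 0 0 0'
python3 - <<'E'
from h import *
from station import arm
s=arm.get_state();print(s["eef_pos"],s["ee_rot"],s["force"],s["moment"])
rel(s,[.529,-.2456,.15],[np.pi,0,-1.548])
for n in("side","top"):
    fr=arm.grab_frame(n);np.savez(n+"9.npz",**fr);x0,y0=(300,180) if n=="side" else (290,130);cv2.imwrite(f'pics/{n}9.png',cv2.resize(fr["img"][y0:y0+120,x0:x0+160,::-1],None,fx=5,fy=5,interpolation=cv2.INTER_CUBIC))
E
```

```text
t: 13.75
eef_pos: [0.6312, -0.1864, 0.1884]
ee_rot: [-3.14, -0.0, -1.445]
force: [0.6, 0.8, -2.1]
width: 0.0113
[ 0.63118017 -0.18638956  0.1883553 ] [-3.14026732e+00 -2.05659633e-04 -1.44520632e+00] [ 0.55393095  0.81953152 -2.14976515] [ 0.14485352 -0.06880626 -0.02758044]
t 13.75 shift [0.1531 0.3628 0.1274] turn [-0.0013 -0.0001  0.0982]
```

View pics/side9.png

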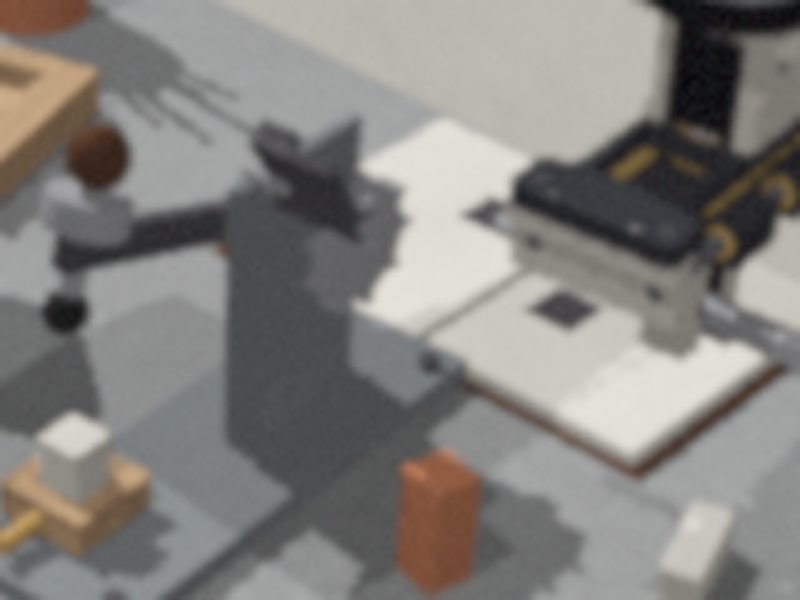

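View pics/top9.png

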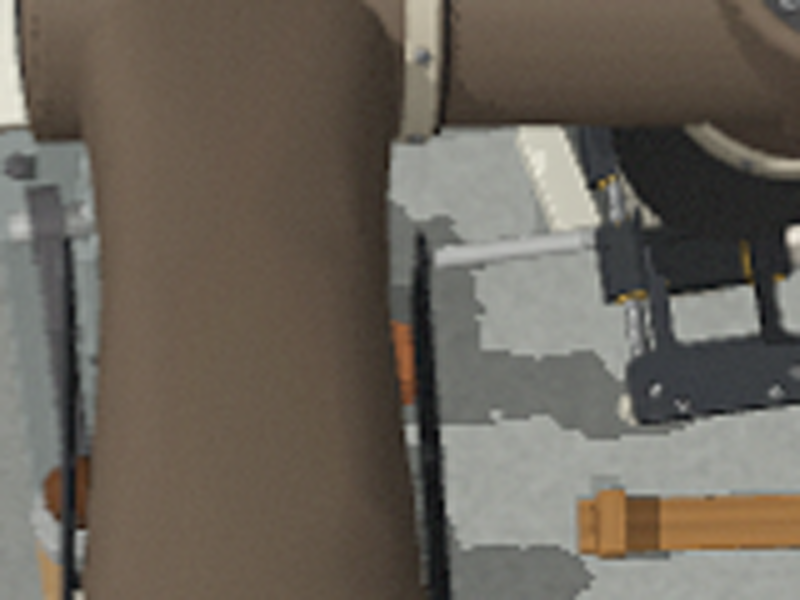

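```bash
python3 -m inch '1 .05 .11 0 0 0 .03;1 .1 .22 .02 0 0 .06;1 .153 .31 .06 0 0 .098;1 .153 .363 .127 0 0 .098;1 .153 .363 .22 0 0 .098;1 .153 .363 .32 0 0 .098;1 .153 .363 .42 0 0 .098;1 .153 .363 .48 0 0 .098;1 .153 .363 .48 0 0 .098;1 .153 .363 .48 0 0 .098;1 .153 .363 .48 0 0 .098'
python3 - <<'E'
from h import *
from station import arm
s=arm.get_state();print(s["eef_pos"],s["ee_rot"],s["force"],s["moment"])
rel(s,[.529,-.2456,.0115],[np.pi,0,-1.548])
for n in("side","top"):
    fr=arm.grab_frame(n);np.savez(n+"10.npz",**fr);x0,y0=(350,260) if n=="side" else (380,180);cv2.imwrite(f'pics/{n}10.png',cv2.resize(fr["img"][y0:y0+120,x0:x0+160,::-1],None,fx=5,fy=5,interpolation=cv2.INTER_CUBIC))
E
```

```text
t: 14.95
eef_pos: [0.5309, -0.2442, 0.0461]
ee_rot: [-3.137, -0.001, -1.545]
force: [0.2, 0.3, -1.5]
width: 0.0113
[ 0.53089789 -0.24419339  0.04613854] [-3.13718454e+00 -7.53936782e-04 -1.54481398e+00] [ 0.19508621  0.30424667 -1.54442   ] [ 0.13964404 -0.0641074  -0.02438622]
t 14.95 shift [0.0044 0.007  0.1154] turn [-0.0042 -0.0007  0.003 ]
```

View pics/side10.png

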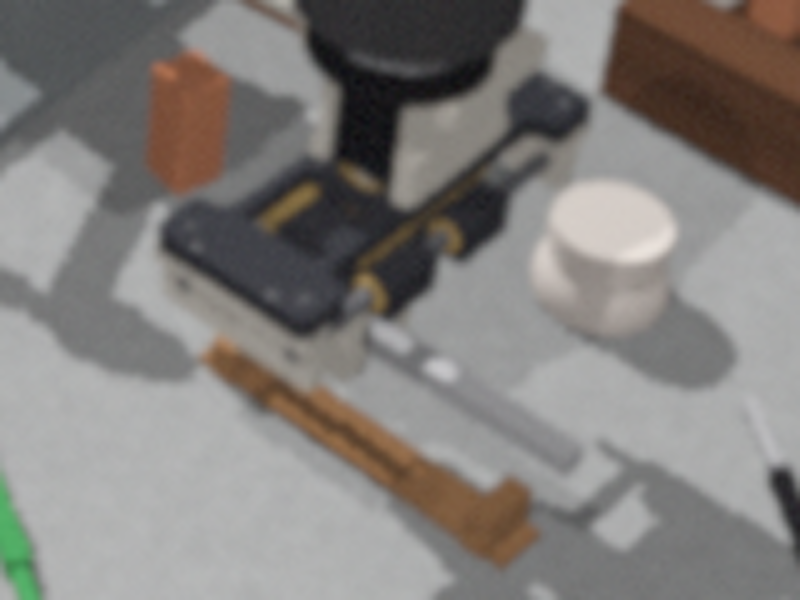

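View pics/top10.png

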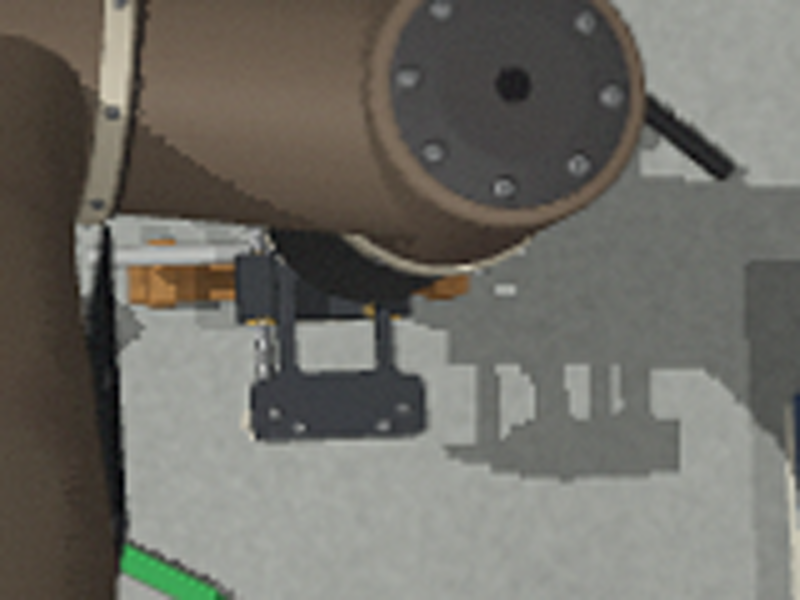

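Run:
```python
from h import *
s=load('side10');t=load('top10')
for dz in(-.01,0,.01):
    p=np.array([[.5309+.003,-.2442-.11,.0461+.0232+dz]])
    print(dz,(proj(s,p)+.5-[350,260])*5-.5,(proj(t,p)+.5-[380,180])*5-.5, (proj(t,np.array([[.5309-.0026,-.1442,.0461+.0212-dz]]))+.5-[380,180])*5-.5)
```

```text
-0.01 [[571.42681381 468.0026585 ]] [[520.57533813 246.1390346 ]] [[ 90.69724598 256.48826139]]
0 [[575.42303783 450.81268384]] [[525.75235616 243.21887539]] [[ 88.35277513 259.3513041 ]]
0.01 [[579.45899812 433.40798985]] [[530.99790842 240.25965632]] [[ 86.03946138 262.17615016]]
```

```bash
python3 -m inch '1 .003 .004 .03 0 0 0;1 .003 .004 .06 0 0 0;1 .003 .004 .08 0 0 0;1 .003 .004 .095 0 0 0;1 .003 .004 .104 0 0 0;1 .003 .004 .104 0 0 0;1 .003 .004 .104 0 0 0;1 .003 .004 .104 0 0 0'
```

```text
t: 15.85
eef_pos: [0.5289, -0.2453, 0.0137]
ee_rot: [-3.139, -0.0, -1.546]
force: [-0.6, -0.0, -2.4]
width: 0.0116
```

Still carried, about 2.5 mm up; lower the rest of the way.

```bash
python3 -m inch '1 0 0 .003 0 0 0;1 0 0 .006 0 0 0;1 0 0 .008 0 0 0;1 0 0 .008 0 0 0;1 0 0 .008 0 0 0'
```

```text
t: 16.35
eef_pos: [0.5286, -0.2452, 0.011]
ee_rot: [-3.14, -0.0, -1.546]
force: [0.6, -0.5, -2.0]
width: 0.011
```

```bash
python3 -m inch '1 0 0 .002 0 0 0;1 0 0 .003 0 0 0;1 0 0 .003 0 0 0'
python3 -m inch '.95 0 0 0 0 0 0;.85 0 0 0 0 0 0;.7 0 0 0 0 0 0;.5 0 0 0 0 0 0;.3 0 0 0 0 0 0;.3 0 0 0 0 0 0;.3 0 0 0 0 0 0;.3 0 0 0 0 0 0'
```

```text
t: 16.65
eef_pos: [0.5287, -0.2452, 0.0108]
ee_rot: [-3.139, -0.0, -1.545]
force: [-2.0, 1.9, 5.1]
width: 0.0113
t: 17.45
eef_pos: [0.5286, -0.2452, 0.0101]
ee_rot: [-3.14, -0.0, -1.546]
force: [0.2, -0.3, -1.4]
width: 0.0554
```

```bash
python3 -m inch '.2 0 0 -.02 0 0 0;.2 0 0 -.06 0 0 0;.2 0 0 -.15 0 0 0;.2 0 0 -.3 0 0 0;.2 0 0 -.45 0 0 0;.2 0 0 -.6 0 0 0;.5 0 0 -.75 0 0 0;.8 0 0 -.9 0 0 0;1 0 0 -1 0 0 0;1 0 0 -1 0 0 0'
python3 - <<'E'
from h import *
from station import arm
s=arm.get_state();print(s["eef_pos"],s["ee_rot"],s["force"],s["moment"])
for n in("side","top"):
    fr=arm.grab_frame(n);np.savez(n+"11.npz",**fr);cv2.imwrite(f'pics/{n}11.png',fr["img"][...,::-1])
E
```

```text
t: 18.45
eef_pos: [0.5295, -0.246, 0.317]
ee_rot: [-3.13, -0.003, -1.545]
force: [0.3, -0.9, 0.7]
width: 0.0437
[ 0.52952129 -0.24596955  0.3169804 ] [-3.12989521e+00 -3.07133688e-03 -1.54539728e+00] [ 0.32899262 -0.85068425  0.72149677] [ 0.03260181 -0.0935246  -0.00915787]
```

View pics/side11.png

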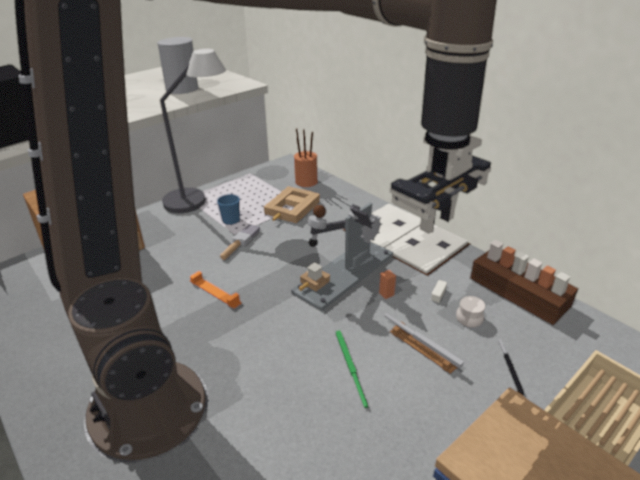

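View pics/top11.png

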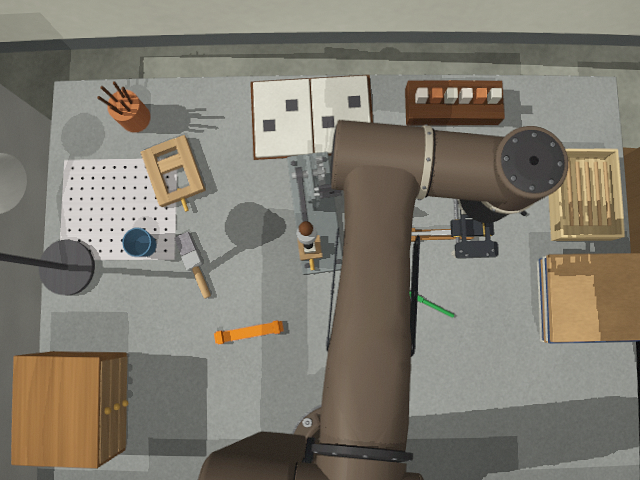

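```bash
python3 -m inch '1 -.15 0 0 0 0 -.14;1 -.3 0 0 0 0 -.28;1 -.45 0 0 0 0 -.42;1 -.6 0 0 0 0 -.56;1 -.72 0 0 0 0 -.7;1 -.84 0 0 0 0 -.84;1 -.95 0 0 0 0 -.9;1 -.95 0 0 0 0 -.9;1 -.95 0 0 0 0 -.9'
python3 - <<'E'
from h import *
from station import arm
s=arm.get_state();print(s["eef_pos"],s["ee_rot"],s["force"],s["moment"],s["width"])
rel(s,[.5174,.0687,.26],[np.pi,0,.128])
E
```

```text
t: 19.45
eef_pos: [0.5201, 0.0403, 0.3091]
ee_rot: [3.141, -0.001, -0.602]
force: [-1.0, -0.1, -0.5]
width: 0.0007
[0.52012534 0.0402947  0.30910423] [ 3.14103055e+00 -5.61015762e-04 -6.01938746e-01] [-1.04397372 -0.14882714 -0.46160195] [-0.00321462  0.03482921 -0.02538162] 0.0006910715153842394
t 19.45 shift [-0.0612 -0.073   0.1636] turn [ 7.00e-04 -3.00e-04 -6.97e-01]
```

```bash
python3 -m inch '1 -.03 -.03 0 0 0 -.14;1 -.061 -.073 .02 0 0 -.28;1 -.061 -.073 .05 0 0 -.42;1 -.061 -.073 .08 0 0 -.56;1 -.061 -.073 .11 0 0 -.697;1 -.061 -.073 .13 0 0 -.697;1 -.061 -.073 .13 0 0 -.697;1 -.061 -.073 .13 0 0 -.697;1 -.061 -.073 .13 0 0 -.697;1 -.061 -.073 .13 0 0 -.697'
python3 - <<'E'
from h import *
from station import arm
s=arm.get_state();print(s["eef_pos"],s["ee_rot"],s["force"],s["moment"],s["width"])
rel(s,[.5174,.0687,.2274],[np.pi,0,.128])
for n in("side","top"):
    fr=arm.grab_frame(n);np.savez(n+"12.npz",**fr);x0,y0=(260,160) if n=="side" else (250,150);cv2.imwrite(f'pics/{n}12.png',cv2.resize(fr["img"][y0:y0+150,x0:x0+200,::-1],None,fx=4,fy=4,interpolation=cv2.INTER_CUBIC))
E
```

```text
t: 20.45
eef_pos: [0.5185, 0.0681, 0.2715]
ee_rot: [3.141, -0.003, 0.125]
force: [-0.3, 0.8, -0.3]
width: 0.0001
[0.5184551  0.06812212 0.27149509] [ 3.14139855e+00 -2.76106514e-03  1.25349214e-01] [-0.25381051  0.79007327 -0.32420691] [-0.0706438   0.08103169  0.01704227] 0.00013127100048875408
t 20.45 shift [-0.0037 -0.0024  0.147 ] turn [ 0.0002 -0.0026 -0.0025]
```

View pics/side12.png

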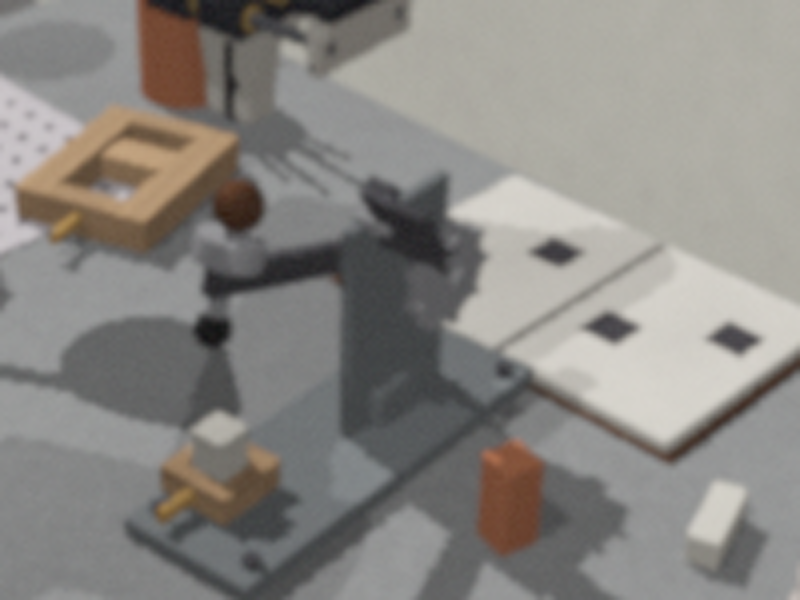

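View pics/top12.png

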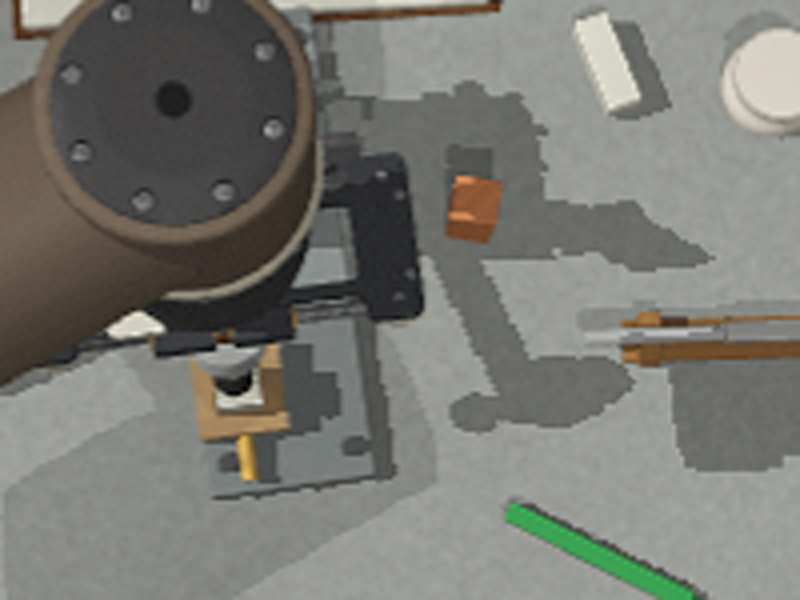

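Run:
```python
from h import *
s=load('side12');t=load('top12')
im=cv2.resize(s["img"][250:300,295:335,::-1],None,fx=12,fy=12,interpolation=cv2.INTER_CUBIC);
psi=.128;e=np.array([np.cos(psi),np.sin(psi),0]);f=np.array([-np.sin(psi),np.cos(psi),0]);O=np.array([.661,.062,0])
W=lambda x,y,z:O+e*x/1e3+f*y/1e3+np.array([0,0,z/1e3])
for h,hw,col in((34,27,(0,0,255)),(60,13,(0,255,0)),(70,13,(255,0,0))):
    p=np.array([W(-165+i*hw,25+j*hw,h) for i,j in((-1,-1),(-1,1),(1,1),(1,-1))])
    q=(proj(s,p)+.5-[295,250])*12-.5
    cv2.polylines(im,[np.round(q).astype(int)],True,col,1)
cv2.imwrite('pics/stone.png',im)
# arc table: TCP atop ball vs beam angle
for b in np.arange(.15,.76,.05):
    a=.2718+.5-b; k=W(-171.3*np.cos(a),25,115+171.3*np.sin(a)+16); foot=115-44*np.cos(.5-b)+165*np.sin(.5-b)
    print(round(b,2),np.round(k,4),"foot z",round(foot,1))
```

```text
0.15 [0.5197 0.069  0.2308] foot z 130.2
0.2 [0.5149 0.0684 0.2237] foot z 121.7
0.25 [0.5105 0.0678 0.2164] foot z 113.2
0.3 [0.5065 0.0673 0.2089] foot z 104.7
0.35 [0.5028 0.0668 0.2011] foot z 96.2
0.4 [0.4995 0.0664 0.1932] foot z 87.7
0.45 [0.4966 0.0661 0.1852] foot z 79.3
0.5 [0.4941 0.0657 0.177 ] foot z 71.0
0.55 [0.4921 0.0655 0.1687] foot z 62.8
0.6 [0.4904 0.0653 0.1603] foot z 54.7
0.65 [0.4892 0.0651 0.1518] foot z 46.8
0.7 [0.4883 0.065  0.1433] foot z 39.1
0.75 [0.488  0.0649 0.1347] foot z 31.5
```

View pics/stone.png

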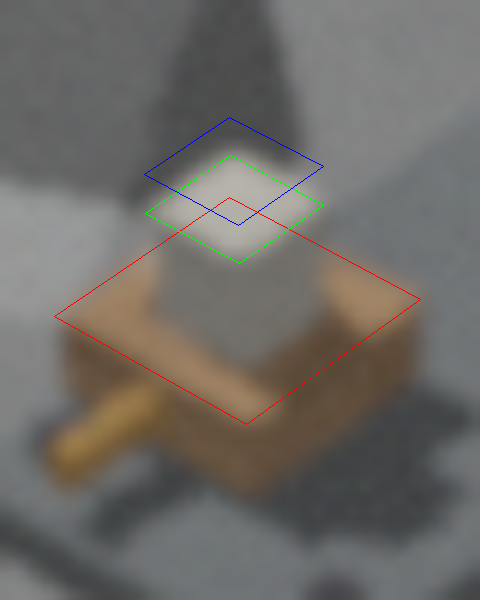

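```bash
python3 -m inch '1 -.002 -.002 .03 0 0 0;1 -.003 -.002 .07 0 0 0;1 -.003 -.002 .1 0 0 0;1 -.003 -.002 .115 0 0 0;1 -.003 -.002 .12 0 0 0;1 -.003 -.002 .12 0 0 0;1 -.003 -.002 .12 0 0 0;1 -.003 -.002 .12 0 0 0'
python3 -m inch '1 0 0 .003 0 0 0;1 0 0 .006 0 0 0;1 0 0 .009 0 0 0;1 0 0 .012 0 0 0;1 0 0 .012 0 0 0'
python3 -m inch '1 0 0 .003 0 0 0;1 0 0 .006 0 0 0;1 0 0 .009 0 0 0;1 0 0 .009 0 0 0'
python3 -m inch '1 0 0 .003 0 0 0;1 0 0 .006 0 0 0;1 0 0 .009 0 0 0;1 0 0 .009 0 0 0'
```

```text
t: 21.35
eef_pos: [0.5176, 0.0687, 0.2354]
ee_rot: [3.141, -0.003, 0.127]
force: [0.1, 0.2, 0.1]
width: 0.0003
t: 21.85
eef_pos: [0.5173, 0.0686, 0.2313]
ee_rot: [3.141, -0.002, 0.127]
force: [-0.5, 0.0, -0.2]
width: 0.0007
t: 22.25
eef_pos: [0.5173, 0.0686, 0.2286]
ee_rot: [3.141, -0.002, 0.127]
force: [0.7, 0.2, 0.3]
width: 0.0003
t: 22.65
eef_pos: [0.5174, 0.0686, 0.2268]
ee_rot: [3.141, -0.003, 0.127]
force: [-3.2, -0.8, 6.1]
width: 0.0006
```

```bash
python3 -m inch '1 -.002 0 .003 0 0 0;1 -.004 0 .006 0 0 0;1 -.006 0 .009 0 0 0;1 -.008 0 .012 0 0 0;1 -.01 0 .015 0 0 0;1 -.012 0 .018 0 0 0;1 -.014 0 .021 0 0 0;1 -.016 0 .025 0 0 0;1 -.018 0 .028 0 0 0;1 -.02 0 .031 0 0 0;1 -.022 0 .034 0 0 0;1 -.024 0 .037 0 0 0'
python3 -m inch '1 -.002 0 .003 0 0 0;1 -.004 0 .006 0 0 0;1 -.005 0 .009 0 0 0;1 -.007 0 .012 0 0 0;1 -.008 0 .015 0 0 0;1 -.01 0 .018 0 0 0;1 -.011 0 .021 0 0 0;1 -.013 0 .024 0 0 0;1 -.014 0 .027 0 0 0;1 -.016 0 .03 0 0 0;1 -.017 0 .033 0 0 0;1 -.018 0 .036 0 0 0'
```

```text
t: 23.85
eef_pos: [0.5096, 0.0676, 0.2158]
ee_rot: [3.141, -0.002, 0.127]
force: [-6.4, 1.3, 9.1]
width: 0.0005
t: 25.05
eef_pos: [0.5035, 0.0666, 0.2046]
ee_rot: [3.141, 0.0, 0.127]
force: [-8.1, 0.4, 10.7]
width: 0.0008
```

```bash
python3 -m inch '1 -.004 0 .001 0 0 0;1 -.008 0 .003 0 0 0;1 -.012 0 .006 0 0 0;1 -.014 0 .009 0 0 0;1 -.016 0 .012 0 0 0;1 -.018 0 .015 0 0 0;1 -.02 0 .018 0 0 0;1 -.022 0 .021 0 0 0;1 -.023 0 .024 0 0 0;1 -.025 0 .027 0 0 0;1 -.027 0 .03 0 0 0;1 -.029 0 .033 0 0 0'
python3 - <<'E'
from station import arm
import numpy as np
s=arm.get_state();print(np.round(s["eef_pos"],4),s["force"],s["moment"])
E
python3 -m inch '1 -.001 0 .003 0 0 0;1 -.003 0 .006 0 0 0;1 -.004 0 .009 0 0 0;1 -.005 0 .012 0 0 0;1 -.006 0 .015 0 0 0;1 -.008 0 .018 0 0 0;1 -.009 0 .021 0 0 0;1 -.01 0 .024 0 0 0;1 -.011 0 .027 0 0 0;1 -.012 0 .03 0 0 0;1 -.014 0 .033 0 0 0;1 -.015 0 .036 0 0 0'
```

```text
t: 26.25
eef_pos: [0.4964, 0.0661, 0.1942]
ee_rot: [3.141, -0.002, 0.127]
force: [3.5, 0.1, 3.4]
width: 0.0003
[0.4964 0.0661 0.1942] [3.48584074 0.11285267 3.35337233] [ 0.03312522 -1.12501472  0.00715141]
t: 27.45
eef_pos: [0.4916, 0.0654, 0.1832]
ee_rot: [3.141, -0.002, 0.127]
force: [-0.5, 2.4, 5.0]
width: 0.0006
```

```bash
python3 -m inch '1 -.001 0 .003 0 0 0;1 -.002 0 .005 0 0 0;1 -.003 0 .008 0 0 0;1 -.004 0 .011 0 0 0;1 -.005 0 .014 0 0 0;1 -.006 0 .016 0 0 0;1 -.007 0 .018 0 0 0;1 -.008 0 .02 0 0 0;1 -.009 0 .022 0 0 0;1 -.009 0 .022 0 0 0'
python3 - <<'E'
from h import *
from station import arm
s=arm.get_state();print(s["eef_pos"],s["ee_rot"],s["force"],s["moment"],s["width"])
for n in("side",):
    fr=arm.grab_frame(n);np.savez(n+"13.npz",**fr);x0,y0=(285,200);cv2.imwrite(f'pics/{n}13.png',cv2.resize(fr["img"][y0:y0+100,x0:x0+100,::-1],None,fx=6,fy=6,interpolation=cv2.INTER_CUBIC))
E
```

```text
t: 28.45
eef_pos: [0.489, 0.065, 0.1766]
ee_rot: [3.141, -0.002, 0.127]
force: [-1.4, 1.9, 4.4]
width: 0.0006
[0.48902924 0.06501456 0.17662441] [ 3.14124673e+00 -1.71967343e-03  1.26566669e-01] [-1.43895036  1.89183152  4.42365808] [ 0.79512009  0.28705925 -0.01043005] 0.0006173464605763709
```

View pics/side13.png

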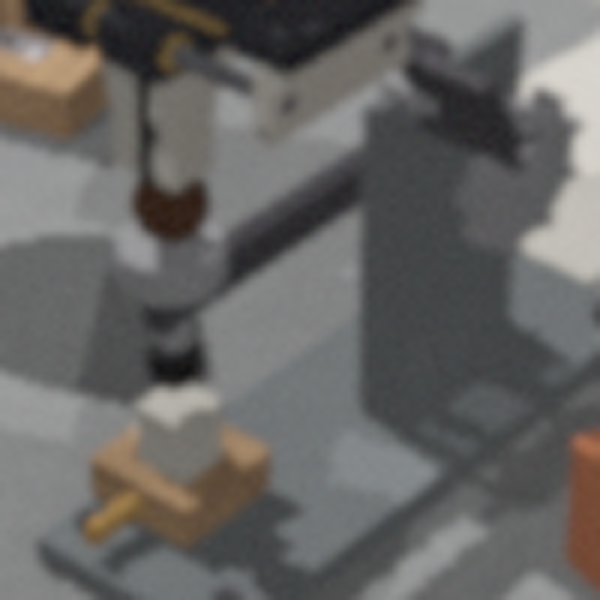

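The foot is some 6–8 mm above the stone (foot at ~177,380, stone top at ~180,400 in the crop). I go on in small felt steps.

```bash
for i in 1; do python3 -m inch '1 -.001 0 .002 0 0 0;1 -.001 0 .004 0 0 0;1 -.002 0 .006 0 0 0;1 -.002 0 .008 0 0 0;1 -.003 0 .01 0 0 0;1 -.003 0 .01 0 0 0'; done
```

```text
t: 29.1
eef_pos: [0.488, 0.0649, 0.1736]
ee_rot: [3.141, -0.001, 0.127]
force: [-3.0, 2.1, 4.7]
width: 0.0004
```

```bash
python3 -m inch '1 0 0 .0015 0 0 0;1 -.001 0 .003 0 0 0;1 -.001 0 .0045 0 0 0;1 -.001 0 .006 0 0 0;1 -.001 0 .006 0 0 0;1 -.001 0 .006 0 0 0'
```

```text
t: 29.7
eef_pos: [0.4874, 0.0648, 0.1717]
ee_rot: [3.141, -0.001, 0.126]
force: [-3.9, 2.1, 5.5]
width: 0.0001
```

```bash
python3 -m inch '1 -.002 0 .0015 0 0 0;1 -.004 0 .003 0 0 0;1 -.005 0 .0045 0 0 0;1 -.005 0 .005 0 0 0;1 -.005 0 .005 0 0 0'
```

```text
t: 30.2
eef_pos: [0.4868, 0.0647, 0.1706]
ee_rot: [3.141, -0.003, 0.127]
force: [0.7, 2.6, 4.2]
width: 0.0005
```

```bash
python3 -m inch '1 -.001 0 .0015 0 0 0;1 -.002 0 .003 0 0 0;1 -.002 0 .004 0 0 0;1 -.002 0 .004 0 0 0'
```

```text
t: 30.6
eef_pos: [0.4862, 0.0647, 0.1694]
ee_rot: [3.141, -0.003, 0.127]
force: [4.0, 1.9, 3.9]
width: 0.0003
```

```bash
python3 -m inch '1 .002 0 .001 0 0 0;1 .003 0 .002 0 0 0;1 .003 0 .003 0 0 0;1 .003 0 .003 0 0 0'
```

```text
t: 31.0
eef_pos: [0.4861, 0.0646, 0.168]
ee_rot: [3.141, -0.001, 0.126]
force: [-1.8, 2.0, 4.9]
width: 0.0006
```

```bash
python3 -m inch '1 0 0 .001 0 0 0;1 0 0 .002 0 0 0;1 0 0 .003 0 0 0;1 0 0 .003 0 0 0'
```

```text
t: 31.4
eef_pos: [0.4859, 0.0645, 0.1671]
ee_rot: [3.141, -0.0, 0.126]
force: [-3.8, 2.4, 4.9]
width: 0.0003
```

```bash
python3 -m inch '1 -.001 0 .001 0 0 0;1 -.002 0 .002 0 0 0;1 -.002 0 .002 0 0 0'
```

```text
t: 31.7
eef_pos: [0.4857, 0.0645, 0.1666]
ee_rot: [3.141, -0.001, 0.127]
force: [-3.1, 2.7, 4.7]
width: 0.0005
```

```bash
python3 -m inch '1 0 0 .001 0 0 0;1 -.001 0 .0025 0 0 0;1 -.001 0 .0025 0 0 0'
```

```text
t: 32.0
eef_pos: [0.4857, 0.0645, 0.1664]
ee_rot: [3.141, -0.002, 0.127]
force: [-2.7, 2.0, 8.0]
width: 0.0006
```

```bash
python3 -m inch '1 0 0 .001 0 0 0;1 -.001 0 .0025 0 0 0;1 -.001 0 .0025 0 0 0'
```

```text
t: 32.3
eef_pos: [0.4856, 0.0645, 0.1662]
ee_rot: [3.141, -0.002, 0.127]
force: [-4.8, 2.1, 12.5]
width: 0.0004
```

```bash
python3 -m inch '1 0 0 0 0 0 0;1 0 0 0 0 0 0'
```

```text
t: 32.5
eef_pos: [0.4856, 0.0646, 0.1662]
ee_rot: [3.141, -0.002, 0.127]
force: [-4.6, 2.4, 12.2]
width: 0.0005
```

```bash
python3 -m inch '1 0 0 .001 0 0 0;1 0 0 .0015 0 0 0;1 0 0 .0015 0 0 0'; python3 -m inch '1 0 0 0 0 0 0;1 0 0 0 0 0 0'
```

```text
t: 32.8
eef_pos: [0.4857, 0.0646, 0.1661]
ee_rot: [3.141, -0.003, 0.127]
force: [-6.4, 3.2, 15.4]
width: 0.0002
t: 33.0
eef_pos: [0.4856, 0.0645, 0.166]
ee_rot: [3.141, -0.003, 0.127]
force: [-6.6, 2.3, 15.5]
width: 0.0006
```

Pressure on the stone works out at about 9.7 N: push torque minus the moving torque before contact, over 165 mm. I let go straight up.

```bash
python3 -m inch '1 0 0 -.002 0 0 0;1 0 0 -.005 0 0 0;1 0 0 -.01 0 0 0;1 0 0 -.02 0 0 0;1 0 0 -.05 0 0 0;1 0 0 -.12 0 0 0;1 0 0 -.25 0 0 0;1 0 0 -.4 0 0 0;1 0 0 -.5 0 0 0;1 0 0 -.5 0 0 0;1 0 0 -.5 0 0 0'
python3 - <<'E'
from h import *
from station import arm
s=arm.get_state();print(s["eef_pos"],s["force"])
for n in("side","top"):
    fr=arm.grab_frame(n);np.savez(n+"14.npz",**fr);x0,y0=(285,180) if n=="side" else (270,140);cv2.imwrite(f'pics/{n}14.png',cv2.resize(fr["img"][y0:y0+150,x0:x0+200,::-1],None,fx=4,fy=4,interpolation=cv2.INTER_CUBIC))
E
```

```text
t: 34.1
eef_pos: [0.4853, 0.0646, 0.3157]
ee_rot: [-3.141, -0.003, 0.126]
force: [-0.3, -0.4, 0.1]
width: 0.0001
[0.48533096 0.06461498 0.31569011] [-0.27420742 -0.4029534   0.06825497]
```

View pics/side14.png

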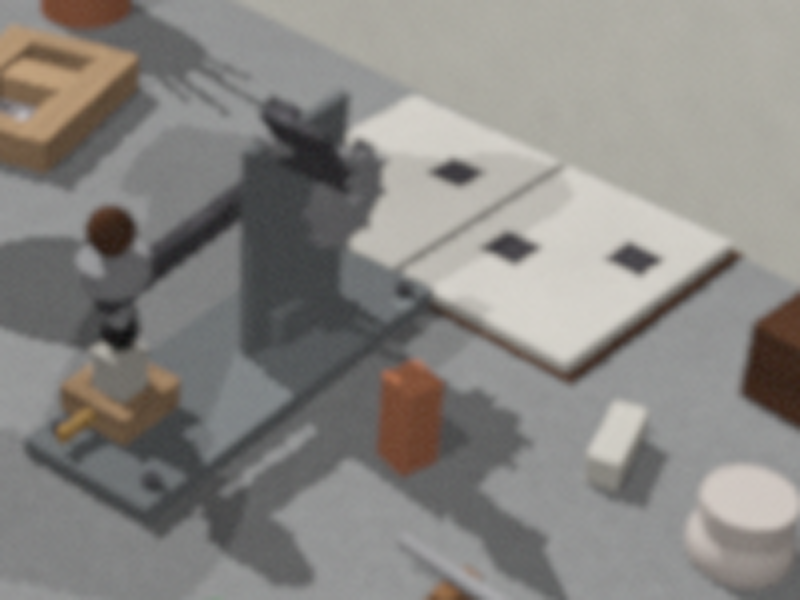

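View pics/top14.png

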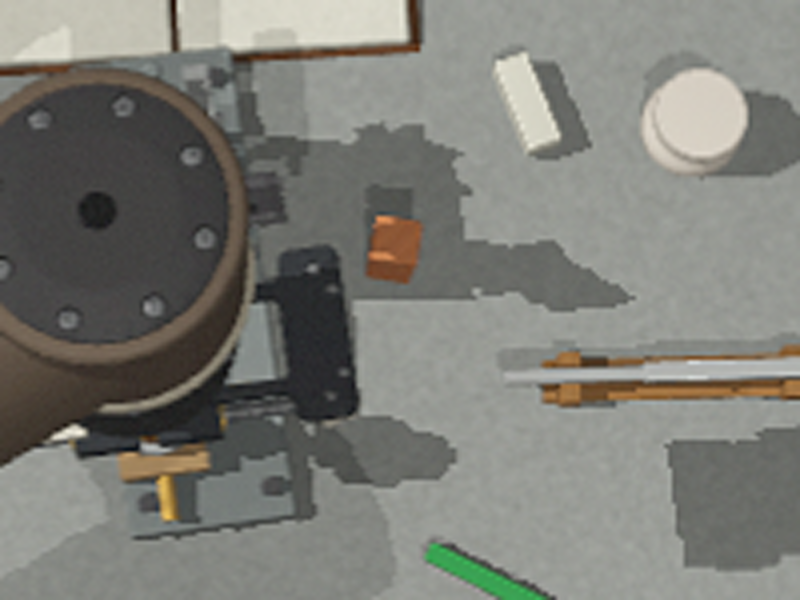

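The foot sits on the stone (side crop ~122,335), the pawl is still thrown back, the bar lies on both blocks of its rest, and the hand is clear. I hand the job in.

Run:
```python
from station import arm
print(arm.job_done())
```

```text
the job is handed in; nothing more can be done
None
```

The job is done in the order asked and handed in at about 34 s of the 72 s allowed.

- **Pawl:** I took the steel bar from its rest, put its thin end under the pawl from the open side and swung the pawl back to about 2.2 rad. That angle is estimated from both cameras; it is past the 1.8 that counts, but I did not push it onto its 2.3 stop. While lifting, the wrist read up to about 4.7 N, including 1.9 N of bar weight. The hand stayed clear of the pawl. In the last picture the pawl is still back.
- **Bar:** It lies on both blocks of the brown rest, a few millimetres nearer the centre than it was. The wrist read a brief 5 N as it touched down.
- **Beam:** I pushed it down by the ball and felt the stone at a foot height of about 61 mm, the same as the camera estimate. I let go when the pressure on the stone worked out at about 9.7 N. The last wrist reading was 15.5 N down with a 6.5 N sideways drag. Readings were noisy, so the true figure could be 9 to 10 N, and no reading worked out higher.

**Checks that disagreed or were not made:**
- Partway down, well before the foot met the stone, the fingers dragged sideways on the ball and read about 8 N across and 11 N down. I eased that off on the way.
- I could not measure the pressure left on the stone after letting go. The last pictures show the foot seated on the stone, the hand clear with the wrist force near zero, and the things beside the press unmoved.

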